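Mirror the chairside set-up row

TASK

Four things stand in order of use on one rack, but the dentist will work from the other side of the chair: move them to the empty rack in reverse order, so that what stood at the left end now stands at the right end, and so on along the row. Stand each upright in the middle of its own place, with the bur block and the carton lengthwise along the row as they were. Leave the bowl, the cotton jar and the sharps pot where they are.

Things in the scene. Friction and masses are not known exactly. Their poses are not given: they have to be found in the camera images.
- full_rack: steel rack, 62 x 444 mm, fixed, row across in front of the robot within 0.12 rad, nearer or farther than the other. Origin under its centre on the trolley; x across (away from robot), y along the row (left), z up. Four places at x = 0, y = +-150, +-50 mm, each a grey plastic pad 54 x 90 mm, its top at z = 12 mm. Dividers at y = 0, +-100 mm to z = 16, ends at +-204 to z = 26 mm. No sides. Carries the four things at the start.
- empty_rack: steel rack, 62 x 444 mm, fixed, row across in front of the robot within 0.12 rad, nearer or farther than the other. Origin under its centre on the trolley; x across (away from robot), y along the row (left), z up. Four places at x = 0, y = +-150, +-50 mm, each a grey plastic pad 54 x 90 mm, its top at z = 12 mm. Dividers at y = 0, +-100 mm to z = 16, ends at +-204 to z = 26 mm. No sides. Empty at the start.
- dropper_bottle: upright brown dropper bottle with black dropper bulb, 33 mm across, 102 mm tall, about 70 g; round body 32 mm across up to 70 mm high (above 60 mm it narrows). Origin: centre of its underside, z up
- dappen_dish: small waisted clear-glass dappen dish, 33 mm across, 26 mm tall, about 35 g. Origin: centre of its underside, z up
- bur_block: blue bur block with its clear lid shut (lid does not open), 34 mm tall, 40 mm wide along its x, 62 mm long along its y (the hinge at the +x side sticks out to 46 mm in all), about 130 g; grasp it across its 40 mm, along its x. Its y lies along the row at the start, within 0.1 rad. Origin: centre of its underside
- suture_box: small upright printed carton, white and teal, 29 mm wide along its x, 78 mm long along its y, 59 mm tall, about 45 g; grasp it across its 29 mm, along its x. Its y lies along the row at the start, within 0.1 rad. Origin: centre of its underside
- dropper_bottle_pad: one of four identical grey plastic pads, 54 x 90 x 2 mm, fixed on the full rack: the place at which the dropper bottle stands at the start. Marks that starting place and never moves. Origin under its centre, on the deck; axes as the full rack
- dappen_dish_pad: one of four identical grey plastic pads, 54 x 90 x 2 mm, fixed on the full rack: the place at which the dappen dish stands at the start. Marks that starting place and never moves. Origin under its centre, on the deck; axes as the full rack
- bur_block_pad: one of four identical grey plastic pads, 54 x 90 x 2 mm, fixed on the full rack: the place at which the bur block stands at the start. Marks that starting place and never moves. Origin under its centre, on the deck; axes as the full rack
- suture_box_pad: one of four identical grey plastic pads, 54 x 90 x 2 mm, fixed on the full rack: the place at which the suture box stands at the start. Marks that starting place and never moves. Origin under its centre, on the deck; axes as the full rack
- steel_bowl: bystander: round steel bowl, 89 mm across, 56 mm tall, loose; origin under its centre
- cotton_jar: bystander: glass jar with lid and cotton rolls, 72 mm across, 96 mm tall, loose; origin under its centre
- sharps_pot: bystander: yellow sharps pot with red lid, 64 mm across, 78 mm tall, loose; origin under its centre
There are look-alikes about, which are no part of the job. Leave any green or orange look-alike of the bur_block alone.

How it is judged (in metres and radians):
At the end, for the whole second after the job is handed in: Each thing stands on the empty rack at the place mirroring its start (left end to right end and so on), within 15 mm along and across the rack and 6 mm in height, upright within 0.12 rad, bur block and carton along the row within 0.2 rad, released and at rest (((y of dropper_bottle_pad in the frame of full_rack between 0.12 and 0.18 m and y of dropper_bottle in the frame of empty_rack between -0.165 and -0.135 m) or (y of dropper_bottle_pad in the frame of full_rack between 0.02 and 0.08 m and y of dropper_bottle in the frame of empty_rack between -0.065 and -0.035 m) or (y of dropper_bottle_pad in the frame of full_rack between -0.08 and -0.02 m and y of dropper_bottle in the frame of empty_rack between 0.035 and 0.065 m) or (y of dropper_bottle_pad in the frame of full_rack between -0.18 and -0.12 m and y of dropper_bottle in the frame of empty_rack between 0.135 and 0.165 m)) and x of dropper_bottle in the frame of empty_rack between -0.015 and 0.015 m and z of dropper_bottle in the frame of empty_rack between 0.006 and 0.018 m and angle between each of dropper_bottle, dappen_dish, bur_block, suture_box's own z axis and vertical below 0.12 rad and linear speed of each of dropper_bottle, dappen_dish, bur_block, suture_box below 0.02 m/s and ((y of dappen_dish_pad in the frame of full_rack between 0.12 and 0.18 m and y of dappen_dish in the frame of empty_rack between -0.165 and -0.135 m) or (y of dappen_dish_pad in the frame of full_rack between 0.02 and 0.08 m and y of dappen_dish in the frame of empty_rack between -0.065 and -0.035 m) or (y of dappen_dish_pad in the frame of full_rack between -0.08 and -0.02 m and y of dappen_dish in the frame of empty_rack between 0.035 and 0.065 m) or (y of dappen_dish_pad in the frame of full_rack between -0.18 and -0.12 m and y of dappen_dish in the frame of empty_rack between 0.135 and 0.165 m)) and x of dappen_dish in the frame of empty_rack between -0.015 and 0.015 m and z of dappen_dish in the frame of empty_rack between 0.006 and 0.018 m and ((y of bur_block_pad in the frame of full_rack between 0.12 and 0.18 m and y of bur_block in the frame of empty_rack between -0.165 and -0.135 m) or (y of bur_block_pad in the frame of full_rack between 0.02 and 0.08 m and y of bur_block in the frame of empty_rack between -0.065 and -0.035 m) or (y of bur_block_pad in the frame of full_rack between -0.08 and -0.02 m and y of bur_block in the frame of empty_rack between 0.035 and 0.065 m) or (y of bur_block_pad in the frame of full_rack between -0.18 and -0.12 m and y of bur_block in the frame of empty_rack between 0.135 and 0.165 m)) and x of bur_block in the frame of empty_rack between -0.015 and 0.015 m and z of bur_block in the frame of empty_rack between 0.006 and 0.018 m and angle between the y axis of each of bur_block, suture_box and the y axis of empty_rack, either way round below 0.2 rad and ((y of suture_box_pad in the frame of full_rack between 0.12 and 0.18 m and y of suture_box in the frame of empty_rack between -0.165 and -0.135 m) or (y of suture_box_pad in the frame of full_rack between 0.02 and 0.08 m and y of suture_box in the frame of empty_rack between -0.065 and -0.035 m) or (y of suture_box_pad in the frame of full_rack between -0.08 and -0.02 m and y of suture_box in the frame of empty_rack between 0.035 and 0.065 m) or (y of suture_box_pad in the frame of full_rack between -0.18 and -0.12 m and y of suture_box in the frame of empty_rack between 0.135 and 0.165 m)) and x of suture_box in the frame of empty_rack between -0.015 and 0.015 m and z of suture_box in the frame of empty_rack between 0.006 and 0.018 m); the robot touches nothing.
It fails at once if the steel bowl is shoved (more than 20 mm) (distance of steel_bowl from where it was at the start of the episode above 0.02 m).
It fails at once if the cotton jar is shoved (more than 20 mm) (distance of cotton_jar from where it was at the start of the episode above 0.02 m).
It fails at once if the sharps pot is shoved (more than 20 mm) (distance of sharps_pot from where it was at the start of the episode above 0.02 m).
It also fails if it takes over 96 s, if anything falls off the work surface, if the arm or the gripper's body presses on something with over 40 N, if the wrist force passes 120 N, or if a joint passes its speed limit or range.

ROBOT

A 6-joint arm with a two-finger parallel gripper is mounted at the origin on a cart in front of the work surface, level with it; the furniture and walls round the work are solid. World frame = base frame: x ahead of the robot, y to its left, z up, the work surface at z = 0. Lengths are in mm, angles in rad, forces in N, time in s.
With the tool pointing down it reaches from about 300 to 775 mm from the base axis. Payload 14.6 kg.
Tool frame: the origin (TCP) lies between the finger pads; the fingertips stand 11 mm ahead of it and the grasp point (between the pads) lies 8 mm behind it; z points along the fingers, y is the direction in which the jaws open and shut (so a half turn about z gives the same grasp; the last joint's range is limited). The gripper opens to 94 mm and grips with 3 to 60 N. Pads are 16 mm wide; open, the fingers measure 119 mm over their backs; the gripper's body (75 mm by 177 mm) begins 78 mm behind the grasp point.
Start: joints at [-0.067, 0.3, 1.521, -0, 1.321, -0.067], TCP at [549.99, -0.002, 191.946] pointing down, gripper open.
Joint ranges: [-3.03, 3.03], [-0.79, 2.21], [0.23, 2.52], [-1.04, 4.18], [0, 3.07], [-2.55, 2.55]. Speed limits (rad/s): [2.22, 2.22, 2.57, 3.14, 3.14, 3.14].

INTERFACE

Orientations are given as [roll, pitch, yaw] about the fixed x, y, z axes, in that order (R = Rz(yaw) Ry(pitch) Rx(roll)).
In Python, from cell import * gives the robot as it stands.
- The arm moves only by the tool arm_command, never from a script. Its argument "deltas" is a list of rows, each an object with "xyz": the shift along the world's x, y, z in m, a list of three; "turn": the turn, a rotation vector about the world's x, y, z in rad, a list of three. A call has 1 to 12 rows; each row shifts and turns the commanded pose from where the row before left it; what a row does not reach is not made up. A row lasts 1/8 s, in which the tool goes at most 62.5 mm and 10.7 degrees, less where a joint would pass 70% of its speed; a pose out of reach is approached as far as the arm can. A call with a gripper value outside its range is refused whole. "gripper" is the closure, from 0 (fully open) to 1 (shut), set as the call begins (left out, the last holds). The fingers move at their own pace and stop on an object; "force" is the grip in N (left out, the last holds). Time passes only in rows, so rows that do not move let the fingers close. It gives the time, the measured TCP pose, the force and the opening at its end, in the units of the state.
- read_state(): the state, without advancing time (a new reading comes with each control period).
- camera(name): name is "scene" or "side" or "wrist"; returns a dict with "color" (400x640x3 uint8, red, green, blue), "fx", "fy", "cx", "cy" (pixels), "rvec" (rotation vector, rad) and "tvec" (3), from world to camera coordinates, as OpenCV has them; the wrist camera has in their place "mount" (4x4, takes a point from camera to tool coordinates, whose origin is the TCP and whose axes are the flange's). Camera axes: x right, y down, z forward; pixel columns grow to the right and rows downward; lengths in mm; the calibration is good to about 2 mm. The wrist camera is an equidistant fisheye: a pixel r from the principal point sees the ray r / f radians off the axis. A picture is of the moment at which its call begins: read the wrist's pose just before it. There is no depth.
- sign_off(): hands the job in, once; it reports no verdict.
The state is a dict: "clock": time; "joints": joint angles; "qd": joint speeds; "effort": joint torques, N m; "eef_pos": TCP position; "eef_rot": TCP orientation; "wrist_force": force on the tool from outside, world axes, zero at the start; "moment": the same for the moment, N m; "finger_gap": finger opening in mm.
Only numpy, scipy, OpenCV 4.12 (cv2) and the standard library are available. Lean on these libraries where they do the work, as an engineer would, in place of code of your own. Each camera call takes 0.05 s, during which the arm holds its last target.

## Working session

There is one attempt and no reset: what is moved stays moved. The work goes in short steps, Python scripts to look and compute and a tool call to move; the robot and the scene stay as the last step left them, time stands still between calls to the robot, and variables do not carry over. Pictures are saved under pics/ and viewed, and the job is handed in when it is done.

Besides the shell and the picture viewer there is one more tool, called after "Emit:" as name([rows], argument=value, ...), one row to a line, values as JSON. arm_command: Moves the arm, as the interface text tells. Its arguments: {"type":"object","properties":{"deltas":{"type":"array","items":{"type":"object","properties":{"xyz":{"type":"array","items":{"type":"number"}},"turn":{"type":"array","items":{"type":"number"}}}}},"gripper":{"type":"number"},"force":{"type":"number"}},"required":["deltas"]}

```bash
mkdir -p pics; ls
cat > look.py <<'E'
from cell import *
import cv2,sys,pickle
s=read_state(); print(s)
for n in ["scene","side","wrist"]:
    c=camera(n); pickle.dump((s,c),open(f"pics/{n}_{sys.argv[1]}.pkl","wb"))
    cv2.imwrite(f"pics/{n}_{sys.argv[1]}.png",c["color"][:,:,::-1])
    print(n,{k:v for k,v in c.items() if k!="color"})
E
python3 look.py a
```

```text
pics
{'clock': 0.0, 'joints': array([-6.65812952e-02,  3.00463616e-01,  1.52156723e+00, -3.27741632e-05,
        1.32073912e+00, -6.65845917e-02]), 'qd': array([-0.00019137,  0.00047661, -0.0002574 , -0.00054533,  0.00229688,
       -0.00087459]), 'effort': array([-1.53750298e-03, -5.31805658e+01, -3.52735734e+01,  7.07558286e-02,
        2.43994006e-02, -4.79655944e-05]), 'eef_pos': array([5.49715750e+02, 1.72653312e-02, 1.91396316e+02]), 'eef_rot': array([-3.14041583e+00, -4.66583777e-05,  1.57080772e+00]), 'wrist_force': array([ 0.5097955 ,  0.62091524, -0.47593057]), 'moment': array([-0.02372434, -0.04920359, -0.00410566]), 'finger_gap': 94.32350417100022}
scene {'fx': 438.132077000497, 'fy': 438.132077000497, 'cx': 315.6159839322834, 'cy': 201.20235553327254, 'rvec': array([ 2.00490848, -1.1346409 ,  0.57434887]), 'tvec': array([-284.16925212,  293.90858301,  908.78685865])}
side {'fx': 385.558960090262, 'fy': 385.558960090262, 'cx': 323.3171093630786, 'cy': 196.46669260489972, 'rvec': array([ 0.17816201, -2.78549866,  1.26527765]), 'tvec': array([488.71534927, 102.13556997, 945.90068112])}
wrist {'fx': 309.70691628693146, 'fy': 309.70691628693146, 'cx': 319.2879307708962, 'cy': 198.77973215343724, 'mount': array([[ 1.97426900e-03, -9.70220464e-01, -2.42215510e-01,
         6.99661779e+01],
       [ 9.99998046e-01,  1.89110291e-03,  5.75844205e-04,
         3.85498040e-01],
       [-1.00641376e-04, -2.42216174e-01,  9.70222302e-01,
        -1.92922890e+02],
       [ 0.00000000e+00,  0.00000000e+00,  0.00000000e+00,
         1.00000000e+00]])}
```

View pics/scene_a.png

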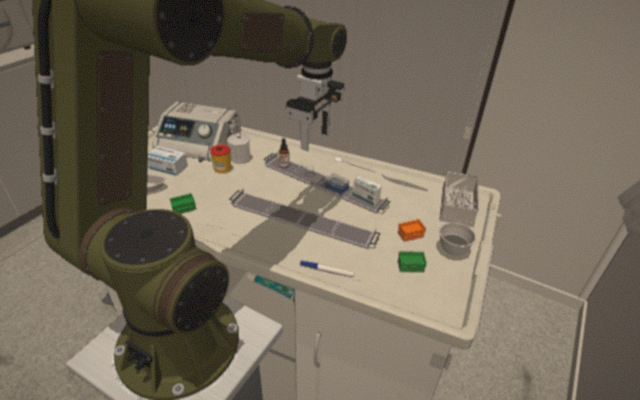

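View pics/side_a.png

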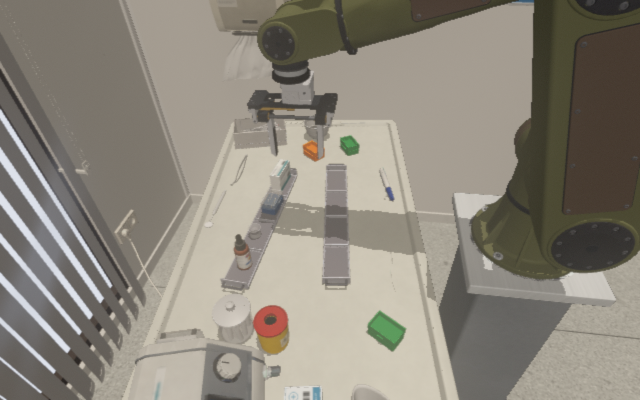

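View pics/wrist_a.png

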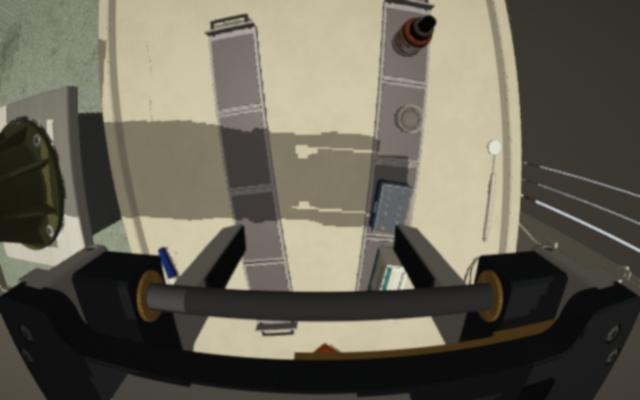

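The wrist view (up = +y, right = +x) shows the far rack full. From left to right it holds the bottle (413,35), the dish (409,118), the bur block (390,205) and the carton (390,280). The near rack is empty. I'll back the tool off to the right and up so both racks are in full view.

Emit:
arm_command([
  {"xyz": [0, -0.04, 0.02], "turn": [0, 0, 0]},
  {"xyz": [0, -0.05, 0.03], "turn": [0, 0, 0]},
  {"xyz": [0, -0.05, 0.03], "turn": [0, 0, 0]},
  {"xyz": [0, -0.04, 0.02], "turn": [0, 0, 0]},
  {"xyz": [0, 0, 0]},
  {"xyz": [0, 0, 0]},
])

```text
validation failed for argument at $.de...
```

```bash
python3 look.py b | cut -c1-700
```

```text
{'clock': 0.15, 'joints': array([-6.65984029e-02,  3.00327663e-01,  1.52140860e+00, -5.48693469e-06,
        1.32066792e+00, -6.65885967e-02]), 'qd': array([-5.83365236e-04, -2.87874472e-03, -6.10207288e-04, -5.40448498e-04,
       -3.06278119e-03, -3.12674554e-06]), 'effort': array([-2.50185103e-04, -5.31960297e+01, -3.52822959e+01,  7.07691838e-02,
        2.35654798e-02, -3.66386917e-05]), 'eef_pos': array([5.49809314e+02, 9.14933396e-03, 1.91537979e+02]), 'eef_rot': array([-3.14078257e+00, -4.86950253e-05,  1.57078786e+00]), 'wrist_force': array([-0.32082637, -0.62199565, -0.5931109 ]), 'moment': array([-0.03909031,  0.00225207, -0.00073209]), 'finger_gap': 94.1184688101936}
scene {'fx': 438.132077000497, 'fy': 438.132077000497, 'cx': 315.6159839322834, 'cy': 201.20235553327254, 'rvec': array([ 2.00490848, -1.1346409 ,  0.57434887]), 'tvec': array([-284.16925212,  293.90858301,  908.78685865])}
side {'fx': 385.558960090262, 'fy': 385.558960090262, 'cx': 323.3171093630786, 'cy': 196.46669260489972, 'rvec': array([ 0.17816201, -2.78549866,  1.26527765]), 'tvec': array([488.71534927, 102.13556997, 945.90068112])}
wrist {'fx': 309.70691628693146, 'fy': 309.70691628693146, 'cx': 319.2879307708962, 'cy': 198.77973215343724, 'mount': array([[ 1.97455372e-03, -9.70220706e-01, -2.42214540e-01,
         6.99661720e+01],
       [ 9.99998045e-01,  1.89136409e-03,  5.75973903e-04,
         3.85593041e-01],
       [-1.00705922e-04, -2.42215204e-01,  9.70222544e-01,
        -1.92922699e+02],
       [ 0.00000000e+00,  0.00000000e+00,  0.00000000e+00,
         1.00000000e+00]])}
```

View pics/wrist_b.png

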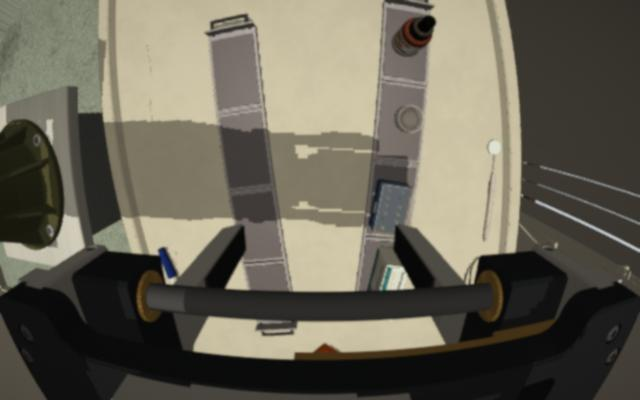

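View pics/side_b.png

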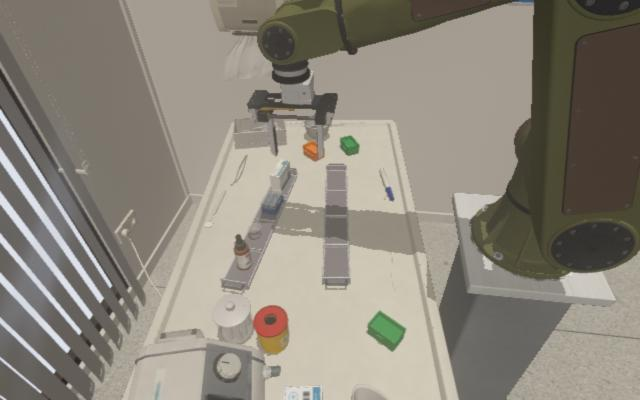

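The arm didn't move because rows need both keys. I'm sending it again with "turn" in every row.

Emit:
arm_command([
  {"xyz": [0, -0.04, 0.02], "turn": [0, 0, 0]},
  {"xyz": [0, -0.05, 0.03], "turn": [0, 0, 0]},
  {"xyz": [0, -0.05, 0.03], "turn": [0, 0, 0]},
  {"xyz": [0, -0.04, 0.02], "turn": [0, 0, 0]},
  {"xyz": [0, 0, 0], "turn": [0, 0, 0]},
  {"xyz": [0, 0, 0], "turn": [0, 0, 0]},
])

```text
clock: 1.05
eef_pos: [549.8, -179.3, 291.2]
eef_rot: [-3.141, -0.001, 1.571]
wrist_force: [0.1, -0.2, -1.2]
finger_gap: 94.3
```

```bash
python3 look.py b | cut -c1-300 | grep -E "clock|eef"
```

```text
{'clock': 1.05, 'joints': array([-3.78690702e-01,  3.13662138e-01,  1.27618283e+00,  2.06456572e-04,
        6.57070382e-02, -4.11700259e-02]), 'eef_pos': array([ 549.8418132 , -179.32550932,  291.15216823]), 'eef_rot': array([-3.14055209e+00, -6.36340359e-04,  1.57090544e+00]), 'wrist_force': array([ 0.0877324 , -0.21044907, -1.15712146]), 'moment': array([ 0.004097  , -0.01331664, -0.00134548]),
```

View pics/wrist_b.png

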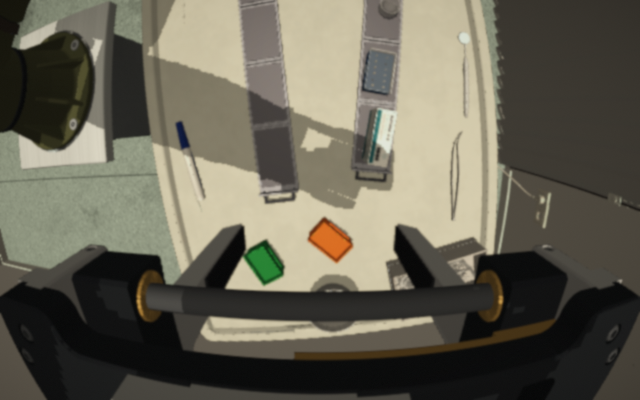

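View b shows the bur block (378,72), the carton (380,135) and the right ends of both racks. Next I'll enlarge crops so I can pick pixels.

```bash
cat > h.py <<'E'
import numpy as np,cv2,pickle
from scipy.spatial.transform import Rotation as R
def load(n,t): return pickle.load(open(f"pics/{n}_{t}.pkl","rb"))
def wray(t,uv):
    s,c=load("wrist",t); u,v=uv
    x=(u-c["cx"])/c["fx"]; y=(v-c["cy"])/c["fy"]; r=np.hypot(x,y); k=np.sin(r)/r if r>1e-9 else 1
    d=np.array([x*k,y*k,np.cos(r)]); M=c["mount"]
    Rt=R.from_euler("xyz",s["eef_rot"]).as_matrix()
    return Rt@M[:3,3]+s["eef_pos"], Rt@(M[:3,:3]@d)
def pray(n,t,uv):
    s,c=load(n,t); Rm=cv2.Rodrigues(c["rvec"])[0]
    d=np.array([(uv[0]-c["cx"])/c["fx"],(uv[1]-c["cy"])/c["fy"],1])
    return -Rm.T@c["tvec"], Rm.T@d
def on(ray,z): o,d=ray; return o+d*(z-o[2])/d[2]
def W(t,uv,z): return on(wray(t,uv),z)
def S(uv,z,t="a",n="side"): return on(pray(n,t,uv),z)
def crop(n,t,x0,y0,x1,y1,k,out):
    s,c=load(n,t); im=c["color"][y0:y1,x0:x1,::-1]
    cv2.imwrite(f"pics/{out}.png",cv2.resize(im,None,fx=k,fy=k,interpolation=cv2.INTER_CUBIC))
E
python3 -c "
from h import *
crop('wrist','a',195,0,450,150,3,'ca'); crop('wrist','b',230,0,410,220,2.7,'cb'); crop('side','a',200,110,360,300,3,'cs')"
```

```text
(no output)
```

View pics/ca.png

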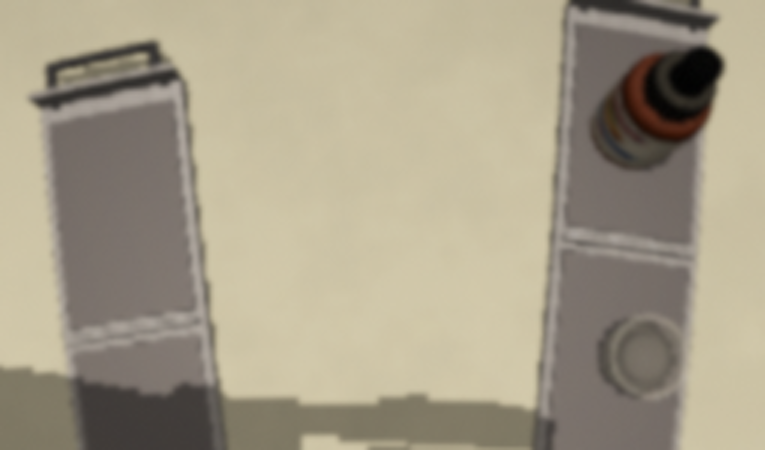

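View pics/cb.png

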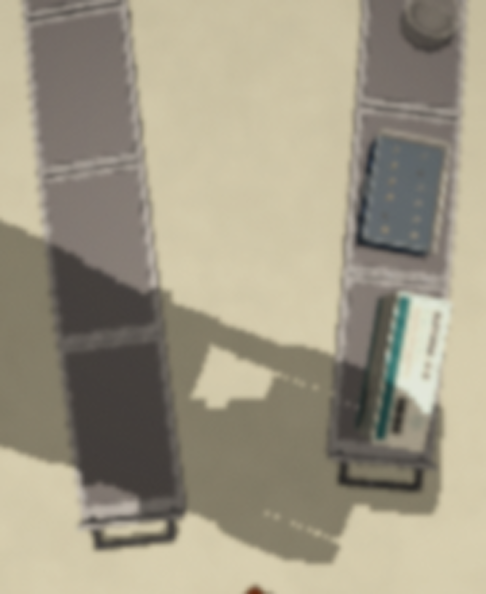

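View pics/cs.png

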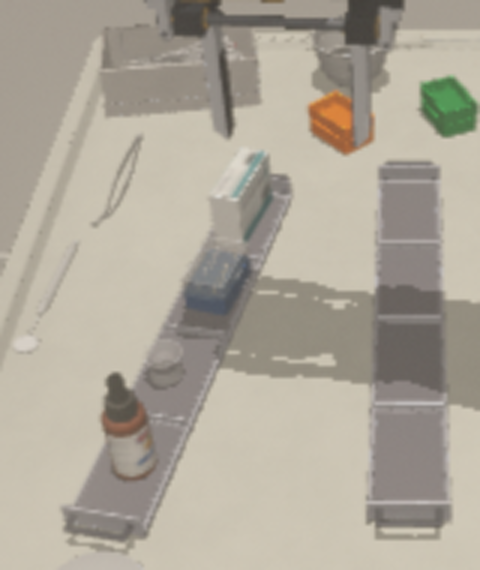

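```bash
cat > m1.py <<'E'
from h import *
np.set_printoptions(precision=1,suppress=True)
A=lambda x,y,z:W('a',(195+x/3,y/3),z)
B=lambda x,y,z:W('b',(230+x/2.7,y/2.7),z)
print("empty")
for l,f,p,q,z in [("+204",A,(35,99),(172,70),26),("+100",A,(70,340),(203,323),16),("0",B,(42,175),(140,160),16),("+100b",B,(28,14),(126,2),16),("-100",B,(60,345),(160,330),16),("-204",B,(82,522),(182,508),26)]:
    a,b=f(*p,z),f(*q,z);print(l,a,b,(a+b)/2)
print("full")
for l,f,p,q,z in [("+204",A,(570,3),(712,18),26),("+100",A,(562,238),(693,252),16),("0",B,(360,105),(458,115),16),("-100",B,(345,275),(448,285),16),("-204",B,(330,450),(437,460),26)]:
    a,b=f(*p,z),f(*q,z);print(l,a,b,(a+b)/2)
print("bottle base",S((200+133/3,110+470/3),12),"tip A",A(705,62,114),"tip S",S((200+115/3,110+380/3),114))
print("dish top",A(642,357,38),"B",B(430,18,38),"S",S((200+165/3,110+350/3),38))
print("bur",[B(*p,46)[:2] for p in [(380,135),(447,145),(430,255),(370,245)]])
print("box",[B(*p,71)[:2] for p in [(400,293),(452,300),(430,440),(378,437)]])
E
python3 m1.py
```

```text
empty
+204 [414.  186.1  26. ] [471.1 192.7  26. ] [442.5 189.4  26. ]
+100 [427.  85.  16.] [482.7  89.3  16. ] [454.9  87.1  16. ]
0 [437.7 -16.5  16. ] [493.6 -10.5  16. ] [465.7 -13.5  16. ]
+100b [426.5  84.9  16. ] [484.   87.9  16. ] [455.2  86.4  16. ]
-100 [ 447.9 -114.9   16. ] [ 504.9 -107.7   16. ] [ 476.4 -111.3   16. ]
-204 [ 459.7 -215.1   26. ] [ 517.1 -207.    26. ] [ 488.4 -211.1   26. ]
full
+204 [627.7 222.8  26. ] [687.8 223.6  26. ] [657.7 223.2  26. ]
+100 [624.7 124.4  16. ] [679.8 122.5  16. ] [652.3 123.4  16. ]
0 [616.2  23.   16. ] [672.9  21.   16. ] [644.5  22.   16. ]
-100 [607.6 -76.3  16. ] [666.5 -79.6  16. ] [637. -78.  16.]
-204 [ 599.4 -173.9   26. ] [ 660.5 -178.7   26. ] [ 630.  -176.3   26. ]
bottle base [651.3 177.2  12. ] tip A [650.8 170.2 114. ] tip S [647.5 178.4 114. ]
dish top [651.9  77.2  38. ] B [653.   72.1  38. ] S [651.   74.1  38. ]
bur [array([622.5,  -1.8]), array([658.6,  -5. ]), array([649.1, -66. ]), array([617., -62.])]
box [array([628.4, -88.3]), array([655. , -90.6]), array([ 645.6, -161.8]), array([ 618.7, -160.7])]
```

Both racks are fixed. The full rack is centred at about (644,23) with yaw −0.07, and the empty one at about (465.5,−11) with yaw +0.114. Now I'll hover over the carton for a close-up.

Emit:
arm_command([
  {"xyz": [0.01, 0.005, -0.012], "turn": [0, 0, -0.02]},
  {"xyz": [0.02, 0.015, -0.03], "turn": [0, 0, -0.03]},
  {"xyz": [0.025, 0.015, -0.035], "turn": [0, 0, -0.03]},
  {"xyz": [0.02, 0.015, -0.03], "turn": [0, 0, -0.03]},
  {"xyz": [0.012, 0.005, -0.015], "turn": [0, 0, -0.02]},
  {"xyz": [0, 0, 0], "turn": [0, 0, 0]},
  {"xyz": [0, 0, 0], "turn": [0, 0, 0]},
])

```text
clock: 2.08
eef_pos: [637.1, -125.5, 171.2]
eef_rot: [3.14, 0.0, 1.441]
wrist_force: [0.2, 1.1, 0.5]
finger_gap: 94.2
```

```bash
python3 look.py c | cut -c1-300 | grep -E "clock|eef"; python3 -c "
from h import *
crop('wrist','c',200,50,440,250,3,'cc')"
```

```text
{'clock': 2.075, 'joints': array([-2.50875182e-01,  5.38771529e-01,  1.23425443e+00, -7.72067259e-05,
        3.75409159e-03,  2.41787679e-02]), 'eef_pos': array([ 637.06294229, -125.50231392,  171.22436849]), 'eef_rot': array([3.13999008e+00, 2.70673436e-04, 1.44070392e+00]), 'wrist_force': array([0.19251372, 1.06661111, 0.45904143]), 'moment': array([0.0027642 , 0.06530797, 0.04043236]), 'finger_g
```

View pics/cc.png

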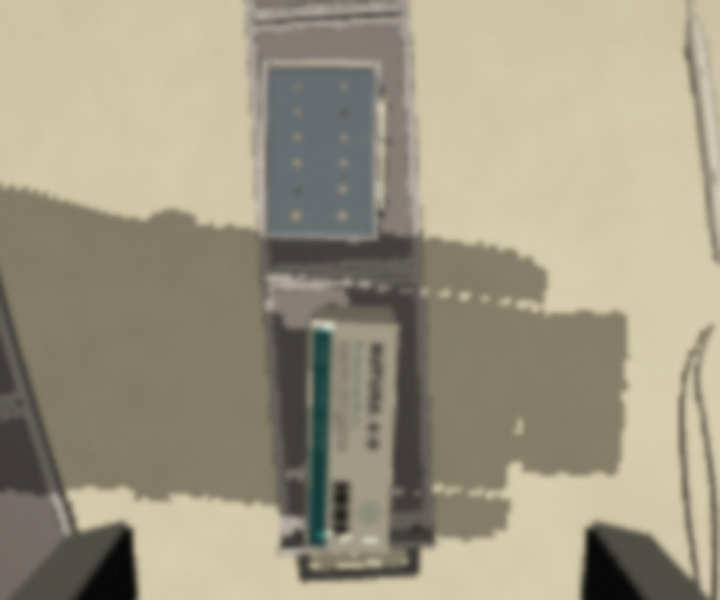

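Clear close-up: the carton's top has corners at (312,322), (400,322), (392,547) and (308,545). The bur block's lid is at (267,65) to (377,237), with the hinge at +x.

```bash
cat > m2.py <<'E'
from h import *
np.set_printoptions(precision=1,suppress=True)
C=lambda x,y,z:W('c',(200+x/3-.33,50+y/3-.33),z)
for n,P,z in [("box",[(312,322),(400,322),(392,547),(308,545)],71),("bur",[(267,65),(380,65),(377,237),(264,235)],46)]:
    p=np.array([C(*q,z)[:2] for q in P]);print(n,p.tolist(),p.mean(0)); 
    for a,b in((0,3),(1,2)): d=p[a]-p[b];print(np.hypot(*d),-np.arctan2(d[0],d[1]))
    print(np.hypot(*(p[0]-p[1])),np.hypot(*(p[2]-p[3])))
print("div -100",C(265,278,16),C(420,288,16),"div0",C(250,12,16),C(408,5,16))
print("jar",S((233,318),60),"pot",S((272,335),40))
E
python3 m2.py
```

```text
box [[627.8776593056086, -86.28085192073951], [655.5152096679235, -89.85448432881262], [643.9938266227924, -164.38438702455636], [616.1268826483672, -160.0743812243797]] [ 635.9 -125.1]
74.7232608973643 -0.15791275778274938
75.41517528395505 -0.15337334418557536
27.867634248667777 28.198275061984038
bur [[622.8192546013603, 1.3352755814754147], [660.6873764311948, -3.937788006393177], [652.1297287207742, -62.730763123654064], [614.0982094243568, -56.89574848808666]] [637.4 -30.6]
58.880461896704354 -0.14866138495545206
59.41251768335125 -0.14454055345924216
38.23349121543698 38.47653643184447
div -100 [609.2 -73.1  16. ] [666.3 -84.4  16. ] div0 [616.9  28.3  16. ] [675.4  23.   16. ]
jar [618.3 335.1  60. ] pot [541.5 349.1  40. ]
```

Carton: centre about (636,−127), yaw −0.155. Bur block: centre about (637.5,−30), yaw −0.147. Descending on the carton.

Emit:
arm_command([
  {"xyz": [-0.001, -0.002, -0.02], "turn": [0, 0, -0.025]},
  {"xyz": [0, 0, -0.035], "turn": [0, 0, 0]},
  {"xyz": [0, 0, -0.04], "turn": [0, 0, 0]},
  {"xyz": [0, 0, -0.025], "turn": [0, 0, 0]},
  {"xyz": [0, 0, -0.01], "turn": [0, 0, 0]},
  {"xyz": [0, 0, 0], "turn": [0, 0, 0]},
])

```text
clock: 2.98
eef_pos: [636.1, -127.2, 40.5]
eef_rot: [3.141, 0.0, 1.416]
wrist_force: [0.2, 0.5, -0.2]
finger_gap: 93.7
```

Emit:
arm_command([
  {"xyz": [0, 0, 0], "turn": [0, 0, 0]},
  {"xyz": [0, 0, 0], "turn": [0, 0, 0]},
  {"xyz": [0, 0, 0], "turn": [0, 0, 0]},
  {"xyz": [0, 0, 0], "turn": [0, 0, 0]},
  {"xyz": [0, 0, 0], "turn": [0, 0, 0]},
  {"xyz": [0, 0, 0], "turn": [0, 0, 0]},
], gripper=1, force=15)

```text
clock: 3.72
eef_pos: [636.0, -127.0, 39.9]
eef_rot: [-3.142, -0.0, 1.416]
wrist_force: [-0.7, -0.3, 0.1]
finger_gap: 37.5
```

Emit:
arm_command([
  {"xyz": [0, 0, 0], "turn": [0, 0, 0]},
  {"xyz": [0, 0, 0], "turn": [0, 0, 0]},
  {"xyz": [0, 0, 0], "turn": [0, 0, 0]},
  {"xyz": [0, 0, 0.01], "turn": [0, 0, 0]},
  {"xyz": [0, 0, 0.025], "turn": [0, 0, 0]},
  {"xyz": [0, 0, 0.035], "turn": [0, 0, 0]},
  {"xyz": [0, 0, 0.03], "turn": [0, 0, 0]},
  {"xyz": [0, 0, 0.01], "turn": [0, 0, 0]},
  {"xyz": [0, 0, 0], "turn": [0, 0, 0]},
])

```text
clock: 4.85
eef_pos: [636.0, -127.0, 150.0]
eef_rot: [3.141, 0.0, 1.416]
wrist_force: [0.2, 0.3, -0.4]
finger_gap: 28.8
```

```bash
python3 look.py d | cut -c1-300 | grep -E "clock|eef"; python3 -c "
from h import *
crop('wrist','d',120,50,520,350,2,'cd')"
```

```text
{'clock': 4.85, 'joints': array([-2.53563068e-01,  5.53685216e-01,  1.26123445e+00, -9.98520252e-06,
        2.59645265e-01,  1.15447619e-05]), 'eef_pos': array([ 636.01266239, -127.01070526,  150.03575798]), 'eef_rot': array([3.14111582e+00, 5.68802894e-05, 1.41578473e+00]), 'wrist_force': array([ 0.24419645,  0.26272647, -0.44272777]), 'moment': array([0.04246459, 0.00953846, 0.06640792]), 'finge
```

View pics/cd.png

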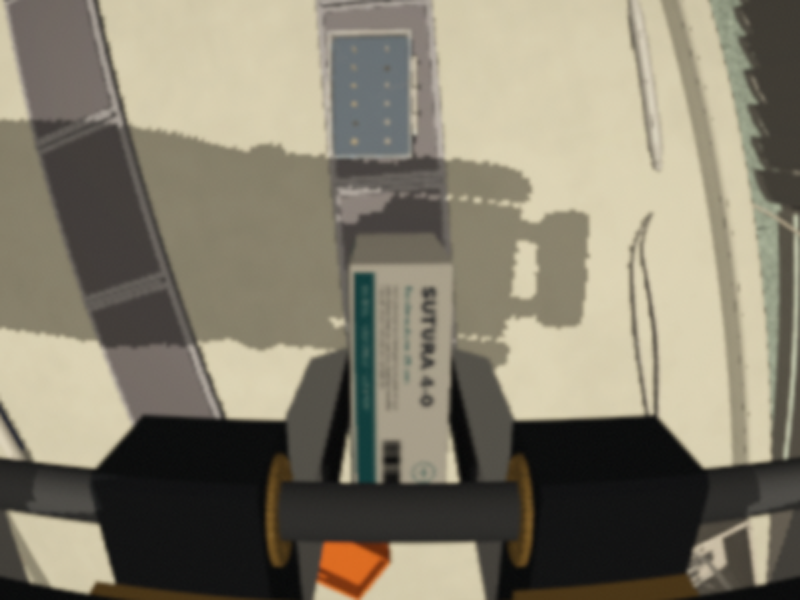

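View pics/side_d.png

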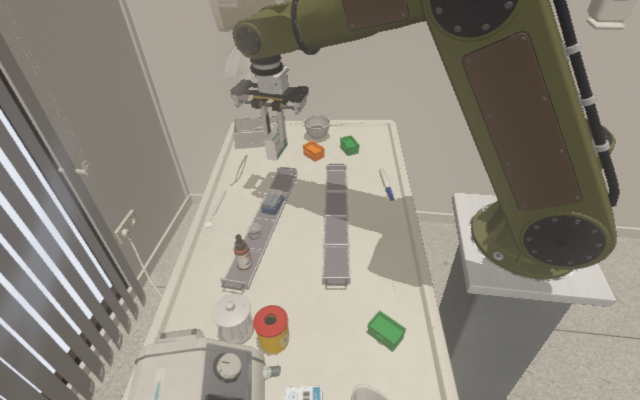

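Held with a 28.8 mm gap. I'll check how it sits in the jaws, then carry it.

Emit:
arm_command([
  {"xyz": [-0.008, 0.01, 0], "turn": [0, 0, 0.015]},
  {"xyz": [-0.02, 0.03, 0], "turn": [0, 0, 0.034]},
  {"xyz": [-0.028, 0.04, 0], "turn": [0, 0, 0.04]},
  {"xyz": [-0.032, 0.045, 0], "turn": [0, 0, 0.04]},
  {"xyz": [-0.032, 0.045, 0], "turn": [0, 0, 0.04]},
  {"xyz": [-0.03, 0.04, 0], "turn": [0, 0, 0.04]},
  {"xyz": [-0.025, 0.035, -0.01], "turn": [0, 0, 0.04]},
  {"xyz": [-0.013, 0.02, -0.02], "turn": [0, 0, 0.02]},
  {"xyz": [0, 0, -0.02], "turn": [0, 0, 0]},
  {"xyz": [0, 0, 0], "turn": [0, 0, 0]},
  {"xyz": [0, 0, 0], "turn": [0, 0, 0]},
])

```text
clock: 6.38
eef_pos: [448.1, 138.0, 100.5]
eef_rot: [3.141, -0.0, 1.685]
wrist_force: [1.2, 0.5, -0.0]
finger_gap: 28.6
```

```bash
python3 look.py e | cut -c1-300 | grep -E "clock|eef"; python3 -c "
from h import *
crop('wrist','e',120,50,520,350,2,'ce')
a=W('d',(120+350/2,50+265/2),181);b=W('d',(120+455/2,50+262/2),181);print(a,b)
s,c=load('wrist','d');print(R.from_euler('xyz',s['eef_rot']).as_matrix().T@((a+b)/2-s['eef_pos']))"
```

```text
{'clock': 6.375, 'joints': array([2.20576261e-01, 2.23425617e-01, 1.84670976e+00, 2.40809661e-05,
       -1.12121034e-02, -2.14725216e-03]), 'eef_pos': array([448.08516354, 137.98664069, 100.53179914]), 'eef_rot': array([ 3.14105811e+00, -7.84536340e-05,  1.68477462e+00]), 'wrist_force': array([ 1.15588317,  0.49884643, -0.03939495]), 'moment': array([ 0.00161356, -0.00281589, -0.00898167]), 'fi
[629.59132813 -87.01364153 181.        ] [657.39661182 -90.47443823 181.        ]
[ 38.96112754   1.49832015 -30.96574727]
```

View pics/ce.png

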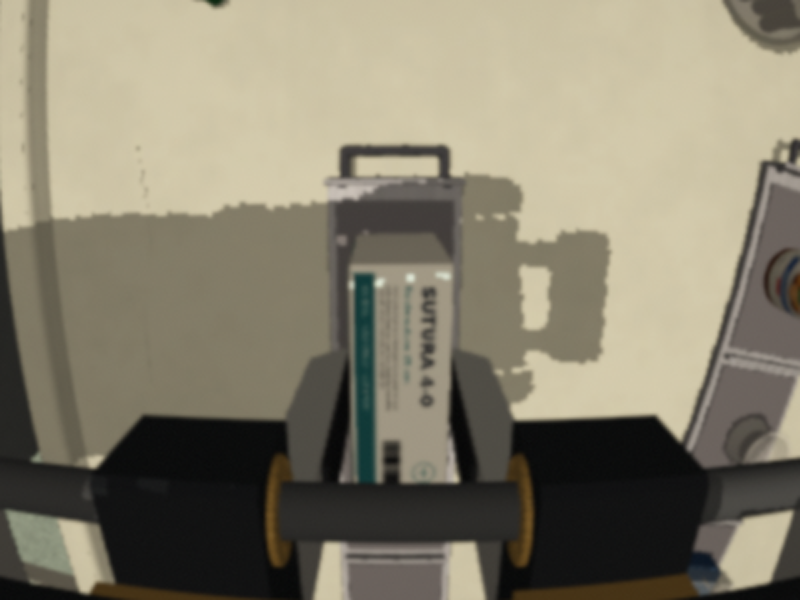

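View pics/side_e.png

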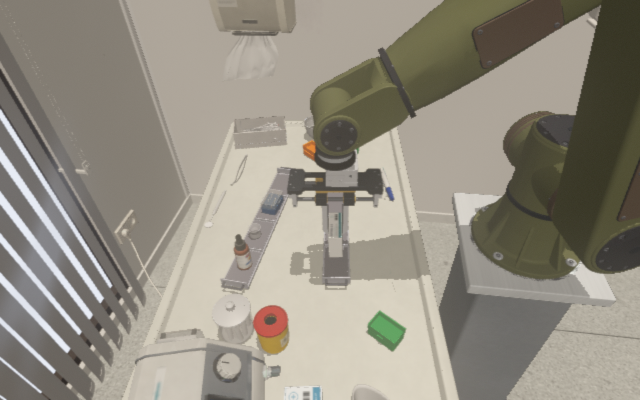

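The carton sits centred in the jaws. The end plate shows at (328,182) to (463,180) in the crop, so I'll use it to check where the place is relative to the tool.

```bash
python3 -c "
from h import *
s,c=load('wrist','e');Rt=R.from_euler('xyz',s['eef_rot']).as_matrix()
for p,z in [((328,182),26),((463,180),26),((332,240),10),((459,240),10),((345,555),16),((452,555),16)]:
  w=W('e',(120+p[0]/2,50+p[1]/2),z); print(w,Rt.T@(w-s['eef_pos']))"
```

```text
[412.08024801 188.75144352  26.        ] [ 54.5244672  -30.03757092  74.52003114]
[469.85965111 196.31827362  26.        ] [55.4708521  28.22751057 74.55125087]
[414.90344431 160.99557417  10.        ] [ 26.62634972 -30.39796577  90.51765211]
[473.42293951 167.78800357  10.        ] [26.71918671 28.51433181 90.54915085]
[436.15234972 -10.34243705  16.        ] [-146.01613763  -28.77027718   84.50497688]
[494.88578316  -3.5252436   16.        ] [-145.92302882   30.35738692   84.53659076]
```

Aligned within about 2 mm. Lowering and releasing.

Emit:
arm_command([
  {"xyz": [0, 0.002, -0.02], "turn": [0, 0, 0]},
  {"xyz": [0, 0, -0.025], "turn": [0, 0, 0]},
  {"xyz": [0, 0, -0.01], "turn": [0, 0, 0]},
  {"xyz": [0, 0, -0.005], "turn": [0, 0, 0]},
  {"xyz": [0, 0, 0], "turn": [0, 0, 0]},
])

```text
clock: 7.15
eef_pos: [448.3, 140.0, 40.3]
eef_rot: [3.141, -0.0, 1.685]
wrist_force: [-0.2, -0.9, 0.1]
finger_gap: 29.0
```

Emit:
arm_command([
  {"xyz": [0, 0, 0], "turn": [0, 0, 0]},
  {"xyz": [0, 0, 0], "turn": [0, 0, 0]},
  {"xyz": [0, 0, 0], "turn": [0, 0, 0]},
  {"xyz": [0, 0, 0], "turn": [0, 0, 0]},
  {"xyz": [0, 0, 0.01], "turn": [0, 0, 0]},
  {"xyz": [0, 0, 0.03], "turn": [0, 0, 0]},
  {"xyz": [0, 0, 0.04], "turn": [0, 0, 0]},
  {"xyz": [0, 0, 0.03], "turn": [0, 0, 0]},
], gripper=0)

```text
clock: 8.15
eef_pos: [448.2, 140.0, 152.3]
eef_rot: [3.14, -0.0, 1.685]
wrist_force: [-0.1, -1.0, -0.2]
finger_gap: 93.9
```

Emit:
arm_command([
  {"xyz": [0.01, -0.01, 0], "turn": [0, 0, -0.02]},
  {"xyz": [0.025, -0.02, 0], "turn": [0, 0, -0.04]},
  {"xyz": [0.035, -0.03, 0], "turn": [0, 0, -0.045]},
  {"xyz": [0.035, -0.035, 0], "turn": [0, 0, -0.045]},
  {"xyz": [0.035, -0.035, 0], "turn": [0, 0, -0.045]},
  {"xyz": [0.03, -0.025, -0.005], "turn": [0, 0, -0.04]},
  {"xyz": [0.019, -0.015, -0.01], "turn": [0, 0, -0.025]},
  {"xyz": [0, 0, 0], "turn": [0, 0, 0]},
  {"xyz": [0, 0, 0], "turn": [0, 0, 0]},
])

```text
clock: 9.28
eef_pos: [636.5, -29.9, 134.4]
eef_rot: [-3.141, -0.0, 1.425]
wrist_force: [-0.5, 0.9, 0.4]
finger_gap: 94.0
```

```bash
python3 look.py f | cut -c1-300 | grep -E "clock|eef"; python3 -c "
from h import *
crop('wrist','f',200,50,440,250,3,'cf')"
```

```text
{'clock': 9.275, 'joints': array([-1.04483504e-01,  5.42138144e-01,  1.31594658e+00,  6.64744267e-05,
       -8.84831243e-03,  1.05384981e-03]), 'eef_pos': array([636.49968473, -29.92787239, 134.41390003]), 'eef_rot': array([-3.14055446e+00, -2.08424089e-05,  1.42493581e+00]), 'wrist_force': array([-0.48946413,  0.86681048,  0.39945255]), 'moment': array([ 0.02465823,  0.05063244, -0.04084131]), 'fi
```

View pics/cf.png

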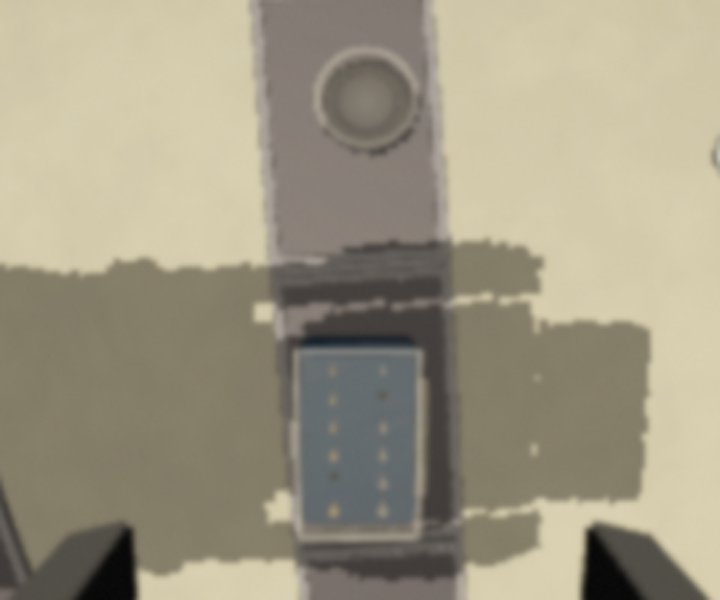

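View pics/side_f.png

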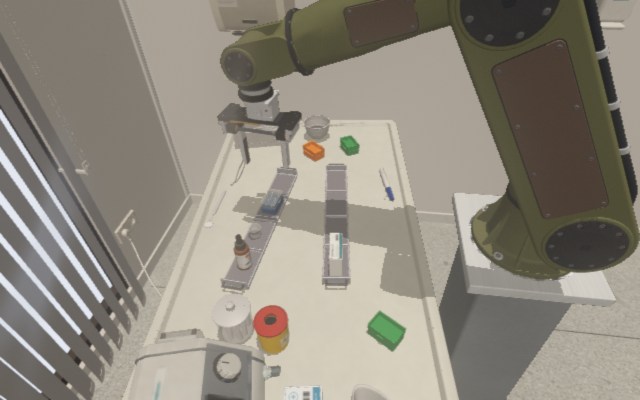

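The carton stands in its place. The bur lid is at (293,348), (424,347), (421,540) and (300,540), and the dish's rim is centred at (366,97).

```bash
python3 -c "
from h import *
C=lambda x,y,z:W('f',(200+x/3-.33,50+y/3-.33),z)
p=np.array([C(*q,46)[:2] for q in [(294,348),(424,348),(421,540),(299,540)]]);print(p,p.mean(0))
for a,b in((0,3),(1,2)): d=p[a]-p[b];print(np.hypot(*d),-np.arctan2(d[0],d[1]))
print(C(366,97,38))"
```

```text
[[621.79667707   3.60374404]
 [661.11481128  -2.08772033]
 [652.30342392 -63.46270472]
 [613.46923688 -57.84486589]] [637.17103729 -29.94788672]
62.01030497228715 -0.13469817987188198
62.00426805159334 -0.14259208617726893
[654.68617785  77.13676875  38.        ]
```

Emit:
arm_command([
  {"xyz": [0.001, 0, -0.02], "turn": [0, 0, 0]},
  {"xyz": [0, 0, -0.035], "turn": [0, 0, 0]},
  {"xyz": [0, 0, -0.03], "turn": [0, 0, 0]},
  {"xyz": [0, 0, -0.015], "turn": [0, 0, 0]},
  {"xyz": [0, 0, -0.008], "turn": [0, 0, 0]},
  {"xyz": [0, 0, 0], "turn": [0, 0, 0]},
])

```text
clock: 10.18
eef_pos: [638.1, -30.0, 27.0]
eef_rot: [3.141, 0.0, 1.425]
wrist_force: [0.1, 0.1, -0.7]
finger_gap: 94.3
```

Emit:
arm_command([
  {"xyz": [0, 0, 0], "turn": [0, 0, 0]},
  {"xyz": [0, 0, 0], "turn": [0, 0, 0]},
  {"xyz": [0, 0, 0], "turn": [0, 0, 0]},
  {"xyz": [0, 0, 0], "turn": [0, 0, 0]},
  {"xyz": [0, 0, 0], "turn": [0, 0, 0]},
  {"xyz": [0, 0, 0], "turn": [0, 0, 0]},
  {"xyz": [0, 0, 0], "turn": [0, 0, 0]},
  {"xyz": [0, 0, 0], "turn": [0, 0, 0]},
], gripper=1, force=25)

```text
clock: 11.18
eef_pos: [637.9, -30.0, 26.9]
eef_rot: [-3.141, -0.0, 1.425]
wrist_force: [-1.3, 0.3, -0.1]
finger_gap: 39.9
```

Emit:
arm_command([
  {"xyz": [0, 0, 0.015], "turn": [0, 0, 0]},
  {"xyz": [-0.002, 0, 0.03], "turn": [0, 0, 0]},
  {"xyz": [-0.008, 0.003, 0.025], "turn": [0, 0, 0.02]},
  {"xyz": [-0.02, 0.007, 0.01], "turn": [0, 0, 0.04]},
  {"xyz": [-0.03, 0.012, 0], "turn": [0, 0, 0.05]},
  {"xyz": [-0.035, 0.014, 0], "turn": [0, 0, 0.05]},
  {"xyz": [-0.035, 0.014, 0], "turn": [0, 0, 0.05]},
  {"xyz": [-0.03, 0.012, 0], "turn": [0, 0, 0.035]},
  {"xyz": [-0.018, 0.0075, -0.01], "turn": [0, 0, 0.015]},
  {"xyz": [0, 0, -0.01], "turn": [0, 0, 0]},
  {"xyz": [0, 0, 0], "turn": [0, 0, 0]},
  {"xyz": [0, 0, 0], "turn": [0, 0, 0]},
])

```text
clock: 12.68
eef_pos: [460.7, 39.2, 87.2]
eef_rot: [3.141, 0.0, 1.684]
wrist_force: [0.2, 0.3, -1.9]
finger_gap: 39.1
```

```bash
python3 look.py g | cut -c1-300 | grep -E "clock|eef"; python3 -c "
from h import *
crop('wrist','g',120,50,520,350,2,'cg')"
```

```text
{'clock': 12.675, 'joints': array([ 5.69213000e-03,  2.29262343e-01,  1.87543551e+00, -5.60092974e-05,
        2.03194655e-02, -1.72882592e-04]), 'eef_pos': array([460.70347947,  39.20930885,  87.22681046]), 'eef_rot': array([3.14121619e+00, 8.91910591e-05, 1.68419931e+00]), 'wrist_force': array([ 0.15285644,  0.31814906, -1.94448178]), 'moment': array([-0.02152448,  0.00984878,  0.0194226 ]), 'finge
```

View pics/cg.png

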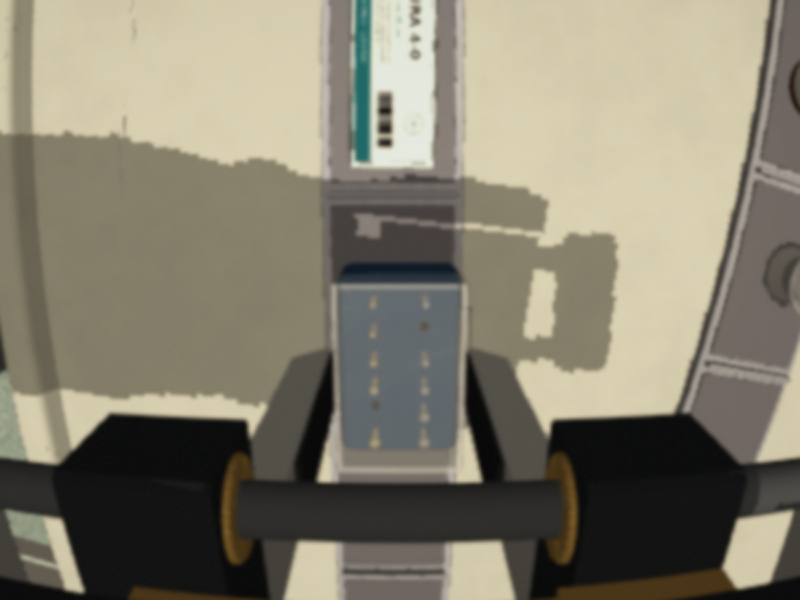

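The block is held in line. I'll check the +100 divider at (325..460, 193) and the 0 divider at (395,572) against the tool.

```bash
python3 -c "
from h import *
s,c=load('wrist','g');Rt=R.from_euler('xyz',s['eef_rot']).as_matrix()
for p,z in [((325,193),16),((461,193),16),((395,572),16),((341,165),12),((336,470),46+60),((333,285),106),((466,285),106),((352,166),71),((433,166),71)]:
  w=W('g',(120+p[0]/2,50+p[1]/2),z); print(p,w,Rt.T@(w-s['eef_pos']))"
```

```text
(325, 193) [424.25894336  85.37277283  16.        ] [ 49.99736452 -31.01339366  71.21068109]
(461, 193) [481.99860068  92.00284751  16.        ] [50.05102864 27.10564417 71.23255594]
(395, 572) [ 476.30888955 -107.06586763   16.        ] [-147.09517333   -1.07415638   71.23953098]
(341, 165) [429.50212683  97.86580119  12.        ] [ 61.81718495 -24.39168224  75.21211999]
(336, 470) [444.78059673   6.44940861 106.        ] [-30.74931549 -19.52065148 -18.77779718]
(333, 285) [438.90581667  67.07942109 106.        ] [ 30.15604677 -18.49679761 -18.78284395]
(466, 285) [477.14905386  71.50869476 106.        ] [ 30.22926253  20.00200867 -18.76835712]
(352, 166) [438.42665474 100.30413133  71.        ] [ 63.2246906  -15.22634632  16.21544045]
(433, 166) [465.4485612  103.39734633  71.        ] [63.24023614 11.97201873 16.22567822]
```

Emit:
arm_command([
  {"xyz": [-0.0025, 0, -0.02], "turn": [0, 0, 0]},
  {"xyz": [0, 0, -0.025], "turn": [0, 0, 0]},
  {"xyz": [0, 0, -0.01], "turn": [0, 0, 0]},
  {"xyz": [0, 0, -0.0045], "turn": [0, 0, 0]},
  {"xyz": [0, 0, 0], "turn": [0, 0, 0]},
  {"xyz": [0, 0, 0], "turn": [0, 0, 0]},
])

```text
clock: 13.58
eef_pos: [457.9, 39.5, 28.1]
eef_rot: [3.141, 0.0, 1.685]
wrist_force: [0.5, 0.4, -0.9]
finger_gap: 39.7
```

Emit:
arm_command([
  {"xyz": [0, 0, 0], "turn": [0, 0, 0]},
  {"xyz": [0, 0, 0], "turn": [0, 0, 0]},
  {"xyz": [0, 0, 0], "turn": [0, 0, 0]},
  {"xyz": [0, 0, 0], "turn": [0, 0, 0]},
  {"xyz": [0, 0, 0.01], "turn": [0, 0, 0]},
  {"xyz": [0, 0, 0.03], "turn": [0, 0, 0]},
  {"xyz": [0, 0, 0.035], "turn": [0, 0, 0]},
  {"xyz": [0, 0, 0.025], "turn": [0, 0, 0]},
], gripper=0)

```text
clock: 14.58
eef_pos: [457.8, 39.5, 129.6]
eef_rot: [3.14, 0.0, 1.685]
wrist_force: [-0.0, -0.1, 0.2]
finger_gap: 93.8
```

Emit:
arm_command([
  {"xyz": [0.01, 0.001, 0], "turn": [0, 0, -0.01]},
  {"xyz": [0.025, 0.004, 0], "turn": [0, 0, -0.03]},
  {"xyz": [0.035, 0.007, 0], "turn": [0, 0, -0.03]},
  {"xyz": [0.04, 0.008, 0], "turn": [0, 0, -0.03]},
  {"xyz": [0.04, 0.008, 0], "turn": [0, 0, -0.03]},
  {"xyz": [0.03, 0.006, 0], "turn": [0, 0, -0.03]},
  {"xyz": [0.0165, 0.0025, 0], "turn": [0, 0, -0.02]},
  {"xyz": [0, 0, 0], "turn": [0, 0, 0]},
  {"xyz": [0, 0, 0], "turn": [0, 0, 0]},
])

```text
clock: 15.7
eef_pos: [653.4, 75.9, 126.7]
eef_rot: [-3.14, 0.0, 1.505]
wrist_force: [-0.6, -0.5, -0.2]
finger_gap: 94.0
```

```bash
python3 look.py i | cut -c1-300 | grep -E "clock|eef"; python3 -c "
from h import *
crop('wrist','i',200,10,440,250,2.5,'ci')"
```

```text
{'clock': 15.7, 'joints': array([5.99948171e-02, 5.95129984e-01, 1.25250092e+00, 1.99624126e-05,
       -4.38134084e-03,  1.76013453e-02]), 'eef_pos': array([653.37010318,  75.91735346, 126.68497639]), 'eef_rot': array([-3.14036774e+00,  1.35429584e-04,  1.50508825e+00]), 'wrist_force': array([-0.56773176, -0.462242  , -0.20121947]), 'moment': array([ 0.00431002, -0.03675719, -0.03187442]), 'fi
```

View pics/ci.png

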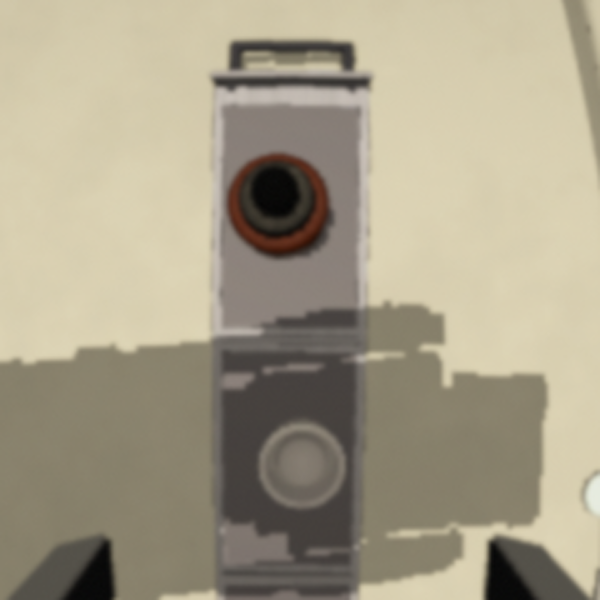

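View pics/side_i.png

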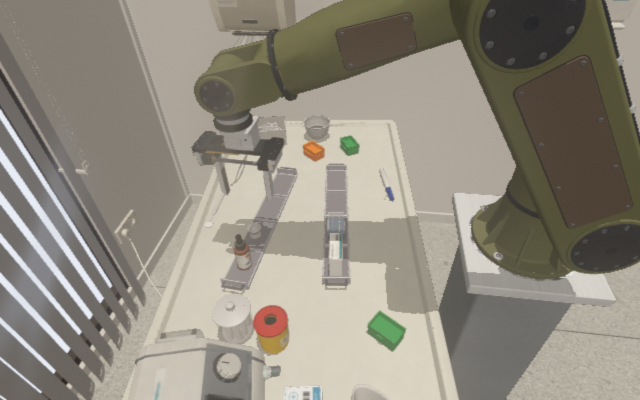

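```bash
python3 -c "
from h import *
C=lambda x,y,z:W('i',(200+x/2.5-.3,10+y/2.5-.3),z)
print('dish',C(302,465,38), C(259,465,38)-C(345,465,38)); print('bulb',C(275,190,114),'shoulder',C(278,204,75),C(228,204,75)-C(328,204,75))"
```

```text
dish [655.11356072  78.45759818  38.        ] [-32.12844886   2.04118334   0.        ]
bulb [653.68187876 170.9940054  114.        ] shoulder [653.39876322 171.24741046  75.        ] [-31.11336393   2.18558483   0.        ]
```

The dish is at (655,78.5) and the bottle at (653.5,171), upright. Descending on the dish.

Emit:
arm_command([
  {"xyz": [0.001, 0.002, -0.02], "turn": [0, 0, 0]},
  {"xyz": [0, 0, -0.03], "turn": [0, 0, 0]},
  {"xyz": [0, 0, -0.03], "turn": [0, 0, 0]},
  {"xyz": [0, 0, -0.015], "turn": [0, 0, 0]},
  {"xyz": [0, 0, -0.006], "turn": [0, 0, 0]},
  {"xyz": [0, 0, 0], "turn": [0, 0, 0]},
])

```text
clock: 16.6
eef_pos: [655.2, 78.0, 26.8]
eef_rot: [3.141, -0.0, 1.505]
wrist_force: [-0.0, 0.3, 0.4]
finger_gap: 93.9
```

Emit:
arm_command([
  {"xyz": [0, 0, 0], "turn": [0, 0, 0]},
  {"xyz": [0, 0, 0], "turn": [0, 0, 0]},
  {"xyz": [0, 0, 0], "turn": [0, 0, 0]},
  {"xyz": [0, 0, 0], "turn": [0, 0, 0]},
  {"xyz": [0, 0, 0], "turn": [0, 0, 0]},
  {"xyz": [0, 0, 0], "turn": [0, 0, 0]},
  {"xyz": [0, 0, 0], "turn": [0, 0, 0]},
  {"xyz": [0, 0, 0], "turn": [0, 0, 0]},
  {"xyz": [0, 0, 0], "turn": [0, 0, 0]},
], gripper=1, force=12)

```text
clock: 17.73
eef_pos: [655.0, 78.0, 26.4]
eef_rot: [-3.142, 0.0, 1.505]
wrist_force: [0.6, 0.5, 0.2]
finger_gap: 7.3
```

A gap of 7.3 mm is too small for the dish, so I need to look.

```bash
python3 look.py j | cut -c1-900 | grep -E "clock|eef|gap"; python3 -c "
from h import *
crop('wrist','j',120,50,520,350,2,'cj');crop('side','j',200,160,330,290,4,'cj2')"
```

```text
{'clock': 17.725, 'joints': array([ 6.29822875e-02,  7.04775954e-01,  1.32194958e+00, -1.66538014e-05,
        6.86340267e-03,  9.80086770e-05]), 'eef_pos': array([654.99424205,  77.97612448,  26.44722834]), 'eef_rot': array([-3.14159148e+00,  1.52296683e-05,  1.50476268e+00]), 'wrist_force': array([0.63211424, 0.54548238, 0.24046538]), 'moment': array([0.03730687, 0.00406801, 0.0468278 ]), 'finger_gap': 7.297150414254648}
```

View pics/cj.png

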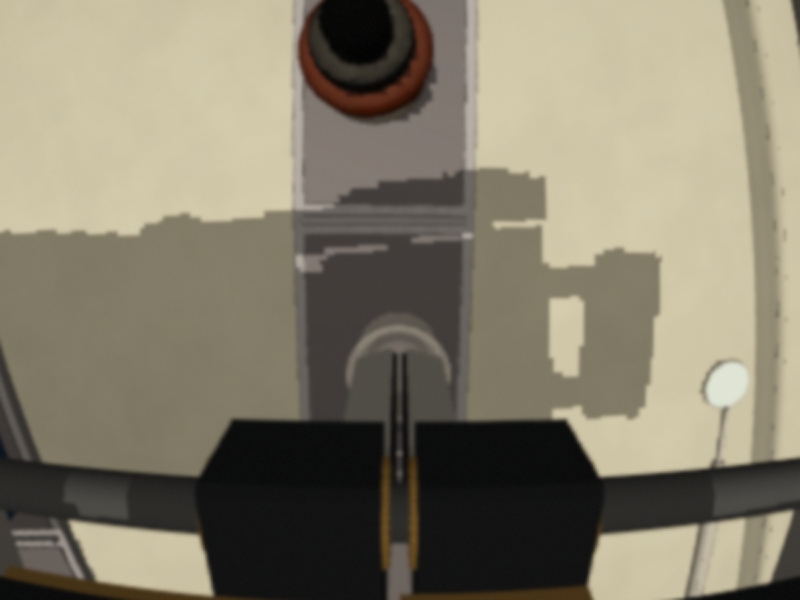

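View pics/cj2.png

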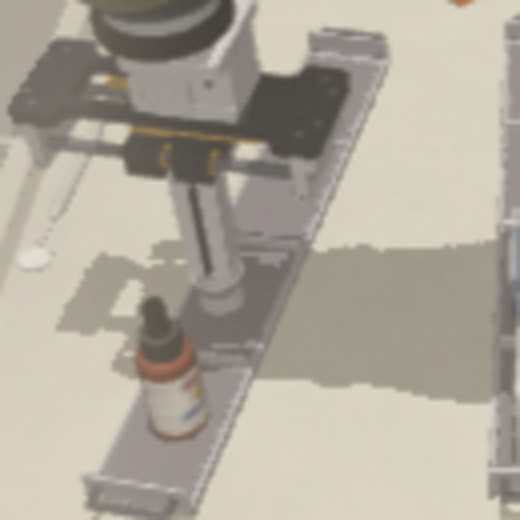

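The dish is still upright on the deck, with its rim arc at (400,327) in the crop, just ahead of the closed fingers. I'll locate it relative to the tool.

```bash
python3 -c "
from h import *
s,c=load('wrist','j');Rt=R.from_euler('xyz',s['eef_rot']).as_matrix()
for z in (38,30,20,12):
 for p in [(400,325),(349,375),(448,375),(400,315)]:
  w=W('j',(120+p[0]/2,50+p[1]/2),z); print(z,p,w,Rt.T@(w-s['eef_pos']))
print(S((200+223/4,160+297/4),38,'j'))"
```

```text
38 (400, 325) [656.99614834  93.95760841  38.        ] [ 16.07857459   0.94298086 -11.55301763]
38 (349, 375) [639.98139937  78.59815102  38.        ] [ -0.37013754 -15.02118159 -11.55274846]
38 (448, 375) [670.99355019  76.60751804  38.        ] [ -0.31007455  16.05473369 -11.55278571]
38 (400, 315) [657.19726431  97.12311743  38.        ] [ 19.25045539   0.93478029 -11.55306593]
30 (400, 325) [656.86414279  91.58298122  30.        ] [13.7005341   0.96796373 -3.55298145]
30 (349, 375) [639.09888939  75.54603274  30.        ] [ -3.47371512 -15.70036279  -3.5527004 ]
30 (448, 375) [671.47895676  73.46759483  30.        ] [-3.41100281 16.74628164 -3.55273929]
30 (400, 315) [657.0741298   94.88811785  30.        ] [17.01232355  0.95940143 -3.55303187]
20 (400, 325) [656.69913586  88.61469724  20.        ] [10.72798348  0.99919231  6.44706379]
20 (349, 375) [637.99575191  71.73088489  20.        ] [ -7.35318709 -16.54933928   6.44735968]
20 (448, 375) [672.08571497  69.54269082  20.        ] [-7.28716313 17.61071657  6.44731873]
20 (400, 315) [656.92021166  92.09436836  20.        ] [14.21465875  0.99017787  6.4470107 ]
12 (400, 325) [656.56713031  86.24007005  12.        ] [ 8.34994299  1.02417518 14.44709998]
12 (349, 375) [637.11324193  68.67876661  12.        ] [-10.45676467 -17.22852048  14.44740774]
12 (448, 375) [672.57112154  66.4027676   12.        ] [-10.38809139  18.30226452  14.44736515]
12 (400, 315) [656.79707715  89.85936878  12.        ] [11.97652691  1.01479901 14.44704476]
[642.37021673  98.59659416  38.        ]
```

The dish seems unmoved and centred on the fingers. I'll wait briefly to see whether the gap has settled, then lift a little.

Emit:
arm_command([
  {"xyz": [0, 0, 0], "turn": [0, 0, 0]},
  {"xyz": [0, 0, 0], "turn": [0, 0, 0]},
])

```text
clock: 18.12
eef_pos: [655.0, 78.0, 26.4]
eef_rot: [3.142, -0.0, 1.505]
wrist_force: [0.4, 0.2, -0.1]
finger_gap: 0.5
```

```bash
python3 -c "
from h import *
crop('scene','j',255,130,405,220,5,'cj3')"
```

```text
(no output)
```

View pics/cj3.png

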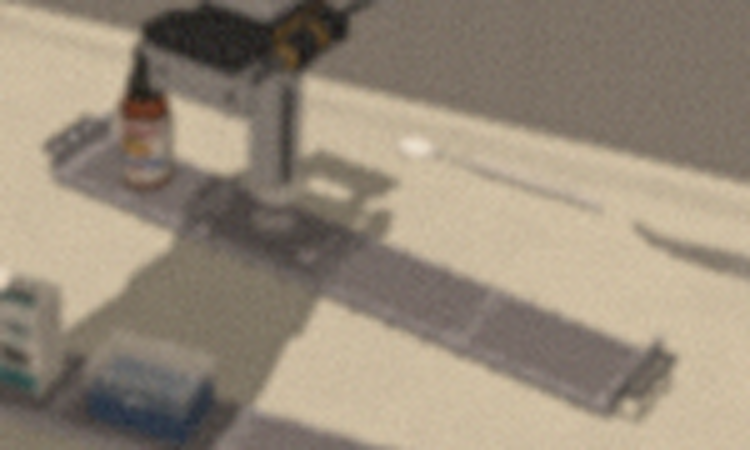

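Emit:
arm_command([
  {"xyz": [0, 0, 0.004], "turn": [0, 0, 0]},
  {"xyz": [0, 0, 0.01], "turn": [0, 0, 0]},
  {"xyz": [0, 0, 0.016], "turn": [0, 0, 0]},
  {"xyz": [0, 0, 0.02], "turn": [0, 0, 0]},
  {"xyz": [0, 0, 0.02], "turn": [0, 0, 0]},
  {"xyz": [0, 0, 0.01], "turn": [0, 0, 0]},
  {"xyz": [0, 0, 0], "turn": [0, 0, 0]},
])

```text
clock: 19.0
eef_pos: [655.3, 78.0, 107.3]
eef_rot: [3.14, -0.0, 1.505]
wrist_force: [-0.7, 0.3, -0.3]
finger_gap: 0.4
```

```bash
python3 look.py k | cut -c1-900 | grep -E "clock|eef|gap"; python3 -c "
from h import *
crop('wrist','k',120,50,520,350,2,'ck');crop('side','k',200,140,330,290,4,'ck2')"
```

```text
{'clock': 19.0, 'joints': array([6.30175181e-02, 6.15903544e-01, 1.26622896e+00, 1.59603945e-05,
        2.29893671e-01,  6.77431376e-05]), 'eef_pos': array([655.25339956,  78.02430755, 107.30243881]), 'eef_rot': array([ 3.14037274e+00, -1.73609976e-04,  1.50477557e+00]), 'wrist_force': array([-0.68974997,  0.28162585, -0.26324311]), 'moment': array([-0.02390164,  0.00699876, -0.0070775 ]), 'finger_gap': 0.4462192957874392}
```

View pics/ck.png

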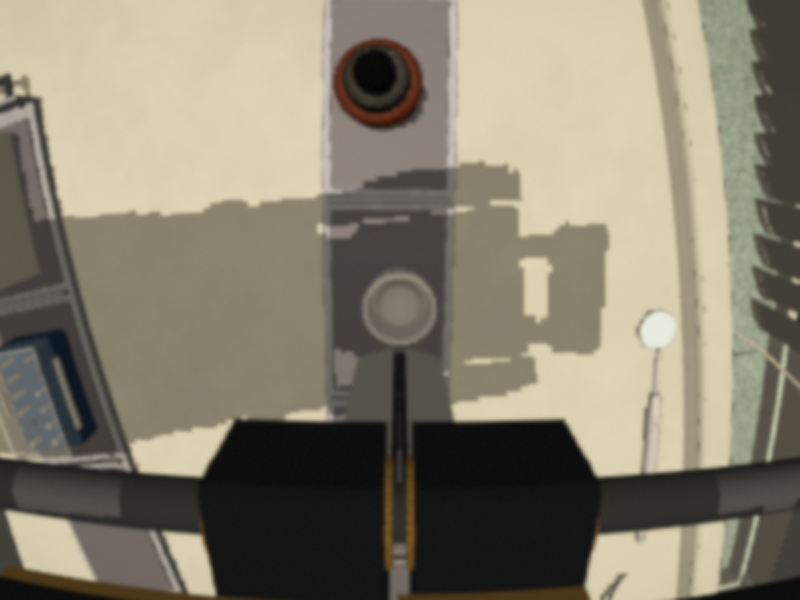

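View pics/ck2.png

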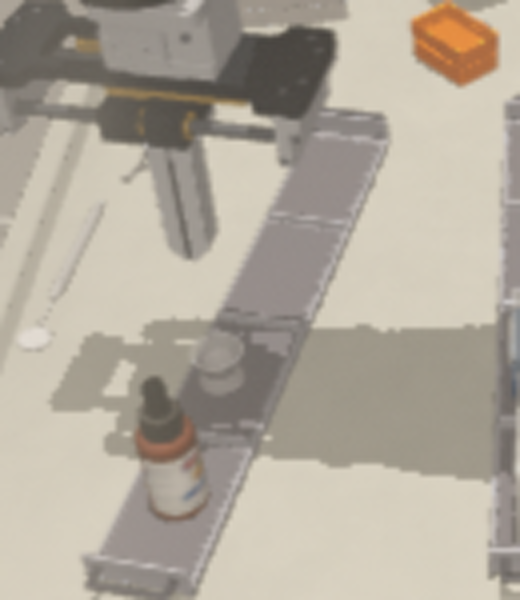

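```bash
python3 -c "
from h import *
for z in (20,30,38,50):
  f=lambda p:W('k',(120+p[0]/2,50+p[1]/2),z)
  print(z,f((399,307)),f((436,307))[0]-f((362,307))[0])
for n,t,uv in [('side','k',(200+220/4,140+355/4)),('side','a',(200+165/3,110+350/3))]:
  print(S(uv,38,t,n))
crop('scene','k',245,120,345,200,7,'ck3')
# triangulate i vs k vs a wrist dish centre
rays=[wray('i',(200+302/2.5-.3,10+465/2.5-.3)),wray('k',(120+399/2,50+307/2)),wray('f',(200+366/3-.3,50+97/3-.3)),wray('a',(195+642/3,357/3)),pray('side','k',(255,228.7))]
A=np.zeros((3,3));b=np.zeros(3)
for o,d in rays:
  d=d/np.linalg.norm(d);P=np.eye(3)-np.outer(d,d);A+=P;b+=P@o
x=np.linalg.solve(A,b);print(x)
for o,d in rays:
  d=d/np.linalg.norm(d);print(np.linalg.norm((np.eye(3)-np.outer(d,d))@(x-o)))
"
```

```text
20 [655.82168585  73.47319615  20.        ] 34.60941112784019
30 [655.97112252  76.12620055  30.        ] 33.37440956972
38 [656.09067186  78.24860407  38.        ] 32.38640832322392
50 [656.26999586  81.43220935  50.        ] 30.904406453479623
[649.11864624  80.97204526  38.        ]
[651.03443562  74.0754672   38.        ]
[654.17495264  76.94214846  32.41454054]
0.8869206790663721
1.84053233713271
1.1137423733059186
0.724378887785748
3.0721418960664266
```

View pics/ck3.png

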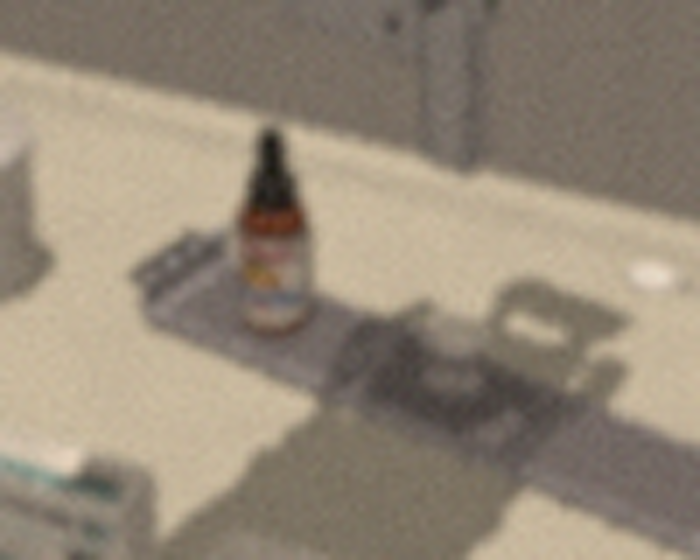

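```bash
python3 -c "
from h import *
s,c=load('side','k');Rm=cv2.Rodrigues(c['rvec'])[0]
for P in [(655.3,78,96.3),(655.3,78,107.3),(655.3,78,38),(655.3,78,12)]:
  q=Rm@np.array(P)+c['tvec'];u=c['fx']*q[0]/q[2]+c['cx'];v=c['fy']*q[1]/q[2]+c['cy'];print(P,u,v,'crop',(u-200)*4,(v-140)*4)
"
```

```text
(655.3, 78, 96.3) 249.33201575659223 210.19884276060264 crop 197.3280630263689 280.7953710424106
(655.3, 78, 107.3) 248.6303925063648 206.73547743019304 crop 194.52157002545925 266.9419097207722
(655.3, 78, 38) 252.87062351306125 227.66618213069967 crop 211.482494052245 350.66472852279867
(655.3, 78, 12) 254.35746981178215 235.0055796221149 crop 217.4298792471286 380.02231848845963
```

The side camera puts the fingertips about 15–20 mm higher than nominal, so they probably closed above the dish. I'll triangulate the tip from both fixed cameras.

```bash
python3 -c "
from h import *
def tri(rays):
  A=np.zeros((3,3));b=np.zeros(3)
  for o,d in rays:
    d=d/np.linalg.norm(d);P=np.eye(3)-np.outer(d,d);A+=P;b+=P@o
  x=np.linalg.solve(A,b);return x,[np.linalg.norm((np.eye(3)-np.outer(d,d)/(d@d))@(x-o)) for o,d in rays]
print('tip',tri([pray('side','k',(200+190/4,140+257/4)),pray('scene','k',(245+462/7,120+170/7))]))
print('dish rim',tri([pray('side','k',(200+220/4,140+352/4)),pray('scene','k',(245+455/7,120+330/7))]))
for n in('side','scene'):
  s,c=load(n,'k');Rm=cv2.Rodrigues(c['rvec'])[0]
  for P in [(655.3,78,96.3),(655.3,78,107.3),(655.3,78,115.3),(655.5,78,38),(655.5,78,12)]:
    q=Rm@np.array(P)+c['tvec'];u=c['fx']*q[0]/q[2]+c['cx'];v=c['fy']*q[1]/q[2]+c['cy'];print(n,P,np.round([u,v],1), np.round([(u-200)*4,(v-140)*4] if n=='side' else [(u-245)*7,(v-120)*7]))
"
```

```text
tip (array([658.1680087 ,  77.51607136, 116.6605598 ]), [np.float64(2.2129588836038616), np.float64(2.2129588836038327)])
dish rim (array([651.96347403,  76.42511329,  38.14142973]), [np.float64(2.34268489208085), np.float64(2.342684892080811)])
side (655.3, 78, 96.3) [249.3 210.2] [197. 281.]
side (655.3, 78, 107.3) [248.6 206.7] [195. 267.]
side (655.3, 78, 115.3) [248.1 204.2] [192. 257.]
side (655.5, 78, 38) [252.8 227.7] [211. 351.]
side (655.5, 78, 12) [254.3 235. ] [217. 380.]
scene (655.3, 78, 96.3) [309.8 151. ] [454. 217.]
scene (655.3, 78, 107.3) [309.9 147.9] [454. 195.]
scene (655.3, 78, 115.3) [309.9 145.6] [454. 179.]
scene (655.5, 78, 38) [309.6 167. ] [452. 329.]
scene (655.5, 78, 12) [309.6 173.9] [452. 378.]
```

```bash
python3 -c "
from h import *
crop('side','i',190,130,320,260,4.5,'ci2');crop('scene','i',270,80,400,190,5,'ci3')
for n in('side','scene'):
  s,c=load(n,'i');Rm=cv2.Rodrigues(c['rvec'])[0];Rt=R.from_euler('xyz',s['eef_rot']).as_matrix()
  for yy in(-53,53):
   for zz in(11,-9):
    P=s['eef_pos']+Rt@np.array([0,yy,zz])
    q=Rm@P+c['tvec'];u=c['fx']*q[0]/q[2]+c['cx'];v=c['fy']*q[1]/q[2]+c['cy'];print(n,yy,zz, np.round([(u-190)*4.5,(v-130)*4.5] if n=='side' else [(u-270)*5,(v-80)*5]))
"
```

```text
side -53 11 [365. 343.]
side -53 -9 [361. 314.]
side 53 11 [169. 319.]
side 53 -9 [162. 289.]
scene -53 11 [149. 368.]
scene -53 -9 [149. 339.]
scene 53 11 [250. 294.]
scene 53 -9 [251. 265.]
```

View pics/ci2.png

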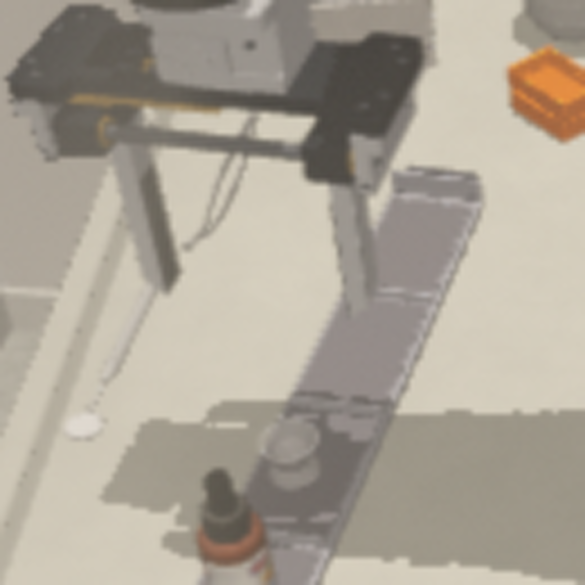

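View pics/ci3.png

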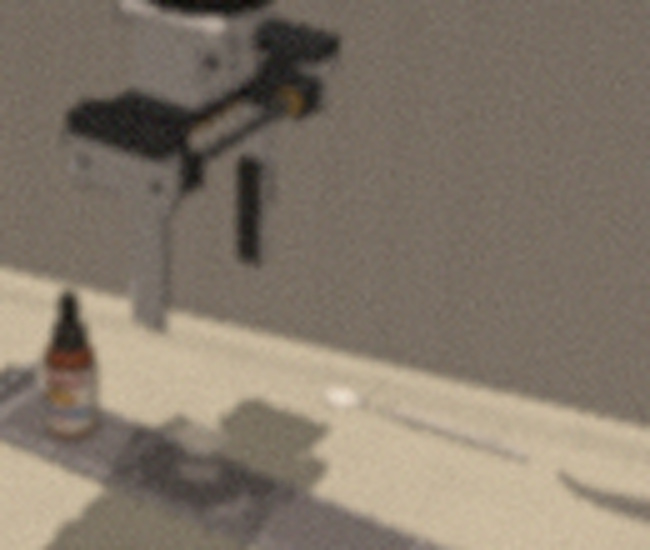

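The open fingers show the same offset: the real tips are about 10 mm above the reported TCP, where the interface text says 11 mm below. So the fingers closed just over the dish and didn't touch it. I'll reopen, go down to a reported z of about 8, and watch the force.

Emit:
arm_command([
  {"xyz": [0, 0, 0], "turn": [0, 0, 0]},
  {"xyz": [0, 0, 0], "turn": [0, 0, 0]},
  {"xyz": [0, 0, 0], "turn": [0, 0, 0]},
  {"xyz": [0, 0, 0], "turn": [0, 0, 0]},
  {"xyz": [0, 0, 0], "turn": [0, 0, 0]},
  {"xyz": [0, 0, -0.01], "turn": [0, 0, 0]},
  {"xyz": [0, 0, -0.025], "turn": [0, 0, 0]},
  {"xyz": [0, 0, -0.03], "turn": [0, 0, 0]},
  {"xyz": [0, 0, -0.015], "turn": [0, 0, 0]},
  {"xyz": [0, 0, -0.007], "turn": [0, 0, 0]},
  {"xyz": [0, 0, -0.005], "turn": [0, 0, 0]},
  {"xyz": [0, 0, 0], "turn": [0, 0, 0]},
], gripper=0)

```text
clock: 20.65
eef_pos: [655.2, 78.0, 14.8]
eef_rot: [3.141, -0.0, 1.505]
wrist_force: [0.2, -0.1, 0.4]
finger_gap: 94.1
```

```bash
python3 look.py l | cut -c1-900 | grep -E "clock|eef|gap"; python3 -c "
from h import *
crop('side','l',190,150,320,280,4.5,'cl2')"
```

```text
{'clock': 20.65, 'joints': array([ 6.30096290e-02,  7.19564647e-01,  1.32690346e+00, -4.47752613e-05,
       -8.79943301e-02,  1.63513332e-04]), 'eef_pos': array([655.20666501,  78.00049776,  14.81702594]), 'eef_rot': array([ 3.14104824e+00, -3.04906436e-05,  1.50481389e+00]), 'wrist_force': array([ 0.1757219 , -0.05724625,  0.37906734]), 'moment': array([-0.03663326, -0.0260335 ,  0.00363792]), 'finger_gap': 94.09790834505688}
```

View pics/cl2.png

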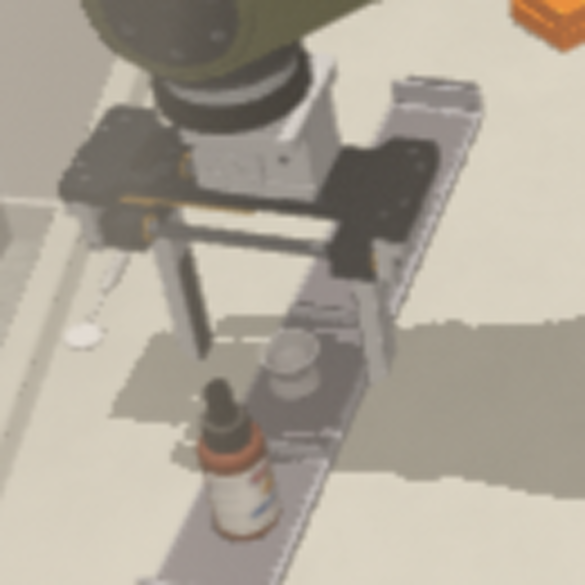

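The tips are now at about mid-height of the dish. Down 6 mm more, then close.

Emit:
arm_command([
  {"xyz": [0, 0, -0.004], "turn": [0, 0, 0]},
  {"xyz": [0, 0, -0.002], "turn": [0, 0, 0]},
  {"xyz": [0, 0, 0], "turn": [0, 0, 0]},
  {"xyz": [0, 0, 0], "turn": [0, 0, 0]},
  {"xyz": [0, 0, 0], "turn": [0, 0, 0]},
  {"xyz": [0, 0, 0], "turn": [0, 0, 0]},
  {"xyz": [0, 0, 0], "turn": [0, 0, 0]},
  {"xyz": [0, 0, 0], "turn": [0, 0, 0]},
  {"xyz": [0, 0, 0], "turn": [0, 0, 0]},
  {"xyz": [0, 0, 0], "turn": [0, 0, 0]},
], gripper=1, force=12)

```text
clock: 22.05
eef_pos: [655.0, 78.0, 8.5]
eef_rot: [-3.142, 0.0, 1.505]
wrist_force: [-1.7, 0.1, -0.2]
finger_gap: 31.0
```

Emit:
arm_command([
  {"xyz": [0, 0, 0.01], "turn": [0, 0, 0]},
  {"xyz": [0, 0, 0.03], "turn": [0, 0, 0]},
  {"xyz": [-0.01, -0.008, 0.03], "turn": [0, 0, 0.02]},
  {"xyz": [-0.025, -0.018, 0.01], "turn": [0, 0, 0.03]},
  {"xyz": [-0.035, -0.026, 0], "turn": [0, 0, 0.03]},
  {"xyz": [-0.035, -0.026, 0], "turn": [0, 0, 0.03]},
  {"xyz": [-0.035, -0.026, 0], "turn": [0, 0, 0.03]},
  {"xyz": [-0.03, -0.022, -0.01], "turn": [0, 0, 0.03]},
  {"xyz": [-0.015, -0.012, -0.02], "turn": [0, 0, 0.01]},
  {"xyz": [0, 0, 0], "turn": [0, 0, 0]},
  {"xyz": [0, 0, 0], "turn": [0, 0, 0]},
])

```text
clock: 23.42
eef_pos: [471.1, -59.8, 59.5]
eef_rot: [3.14, 0.0, 1.685]
wrist_force: [-0.2, 0.3, 0.1]
finger_gap: 31.5
```

```bash
python3 look.py m | cut -c1-300 | grep -E "clock|eef"; python3 -c "
from h import *
crop('wrist','m',120,50,520,350,2,'cm')
crop('side','m',250,130,410,290,4,'cm2')"
```

```text
{'clock': 23.425, 'joints': array([-2.03411116e-01,  2.96916495e-01,  1.86461573e+00,  1.16969460e-04,
        4.03072592e-02, -2.24817730e-02]), 'eef_pos': array([471.0605239 , -59.76411416,  59.48983422]), 'eef_rot': array([3.14012507e+00, 3.79771911e-04, 1.68466602e+00]), 'wrist_force': array([-0.17745517,  0.33571352,  0.09529878]), 'moment': array([ 0.05507405, -0.04917743,  0.0597044 ]), 'finge
```

View pics/cm.png

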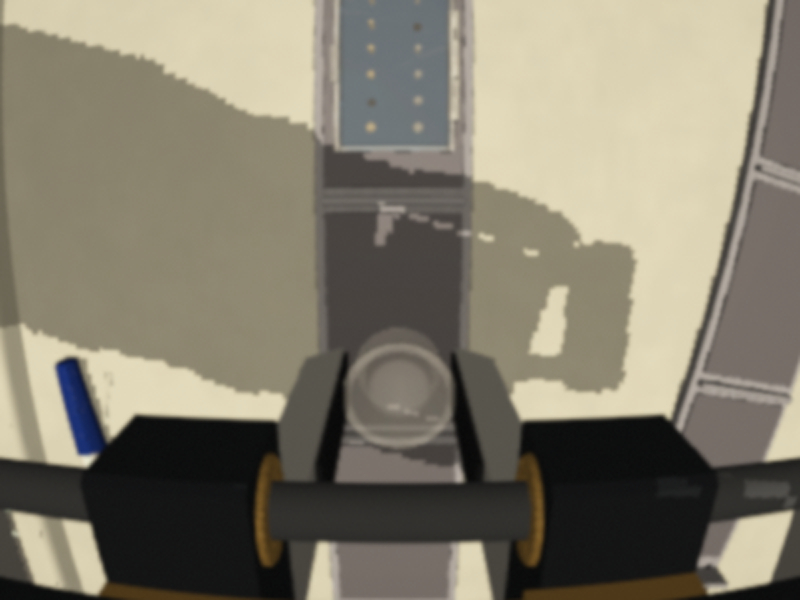

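View pics/cm2.png

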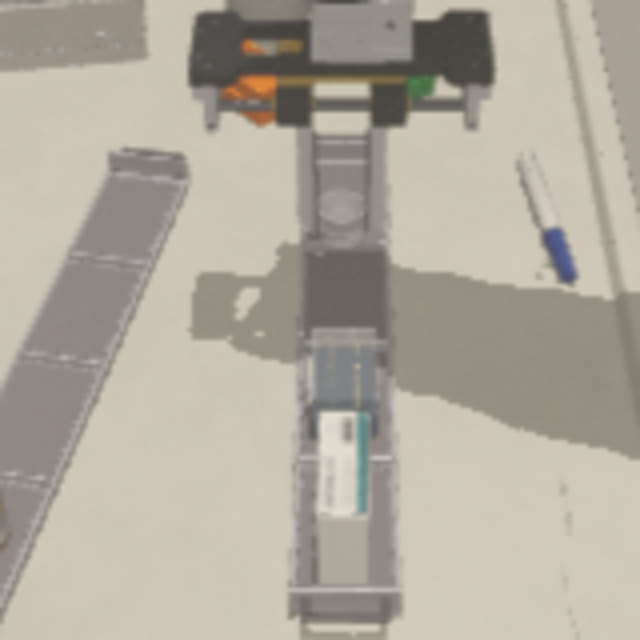

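The dish is held upright. Checking the 0 divider at (320..470, 200), the rack edges and the bur block in this frame.

```bash
python3 -c "
from h import *
s,c=load('wrist','m');Rt=R.from_euler('xyz',s['eef_rot']).as_matrix()
for p,z in [((318,200),16),((469,200),16),((400,397),89),((345,397),89),((455,397),89),((339,149),46),((452,149),46)]:
  w=W('m',(120+p[0]/2,50+p[1]/2),z); print(p,w,Rt.T@(w-s['eef_pos']))"
```

```text
(318, 200) [435.24958983 -14.13184995  16.        ] [ 49.42222897 -30.45787172  43.42641535]
(469, 200) [492.75844208  -7.49798649  16.        ] [49.47875756 27.4322468  43.51135279]
(400, 397) [471.97855802 -59.819265    89.        ] [ -0.1703113    0.94913002 -29.50874208]
(345, 397) [456.33295868 -61.707427    89.        ] [ -0.26853319 -14.80966923 -29.53183222]
(455, 397) [487.654302   -58.09169325  89.        ] [ -0.23506478  16.71963172 -29.48557287]
(339, 149) [444.05099365   6.63214924  46.        ] [ 69.04031405 -19.31015652  13.43529074]
(452, 149) [481.19635651  10.92443447  46.        ] [69.08420538 18.08231276 13.49015085]
```

Emit:
arm_command([
  {"xyz": [-0.002, 0, -0.02], "turn": [0, 0, 0]},
  {"xyz": [0, 0, -0.018], "turn": [0, 0, 0]},
  {"xyz": [0, 0, -0.008], "turn": [0, 0, 0]},
  {"xyz": [0, 0, -0.0035], "turn": [0, 0, 0]},
  {"xyz": [0, 0, 0], "turn": [0, 0, 0]},
  {"xyz": [0, 0, 0], "turn": [0, 0, 0]},
])

```text
clock: 24.32
eef_pos: [468.3, -60.0, 9.4]
eef_rot: [3.141, 0.0, 1.685]
wrist_force: [0.1, -0.5, -0.5]
finger_gap: 31.1
```

Emit:
arm_command([
  {"xyz": [0, 0, 0], "turn": [0, 0, 0]},
  {"xyz": [0, 0, 0], "turn": [0, 0, 0]},
  {"xyz": [0, 0, 0], "turn": [0, 0, 0]},
  {"xyz": [0, 0, 0], "turn": [0, 0, 0]},
  {"xyz": [0, 0, 0.01], "turn": [0, 0, 0]},
  {"xyz": [0, 0, 0.03], "turn": [0, 0, 0]},
  {"xyz": [0, 0, 0.04], "turn": [0, 0, 0]},
  {"xyz": [0, 0, 0.04], "turn": [0, 0, 0]},
  {"xyz": [0, 0, 0.02], "turn": [0, 0, 0]},
], gripper=0)

```text
clock: 25.45
eef_pos: [468.5, -60.1, 151.8]
eef_rot: [3.139, 0.001, 1.685]
wrist_force: [-0.2, 0.4, 0.1]
finger_gap: 93.8
```

Emit:
arm_command([
  {"xyz": [0.01, 0.012, 0], "turn": [0, 0, -0.01]},
  {"xyz": [0.024, 0.03, 0], "turn": [0, 0, -0.03]},
  {"xyz": [0.032, 0.04, 0], "turn": [0, 0, -0.03]},
  {"xyz": [0.035, 0.043, 0], "turn": [0, 0, -0.03]},
  {"xyz": [0.035, 0.043, 0], "turn": [0, 0, -0.03]},
  {"xyz": [0.03, 0.04, 0], "turn": [0, 0, -0.03]},
  {"xyz": [0.019, 0.023, 0], "turn": [0, 0, -0.02]},
  {"xyz": [0, 0, 0], "turn": [0, 0, 0]},
  {"xyz": [0, 0, 0], "turn": [0, 0, 0]},
])

```text
clock: 26.58
eef_pos: [652.6, 170.4, 149.3]
eef_rot: [-3.141, 0.0, 1.505]
wrist_force: [-0.6, -0.1, 0.4]
finger_gap: 94.1
```

```bash
python3 look.py n | cut -c1-300 | grep -E "clock|eef"; python3 -c "
from h import *
crop('wrist','n',200,50,440,250,3,'cn')
crop('side','n',190,130,390,310,4,'cn2')"
```

```text
{'clock': 26.575, 'joints': array([ 2.01154885e-01,  6.14937742e-01,  1.16820924e+00, -1.17340599e-04,
        8.59827676e-03,  3.16406158e-02]), 'eef_pos': array([652.61146856, 170.39564682, 149.25987473]), 'eef_rot': array([-3.14143690e+00,  1.61552408e-04,  1.50482980e+00]), 'wrist_force': array([-0.60590472, -0.12459639,  0.38928886]), 'moment': array([ 0.0176106 , -0.03684934, -0.04311192]), 'fi
```

View pics/cn.png

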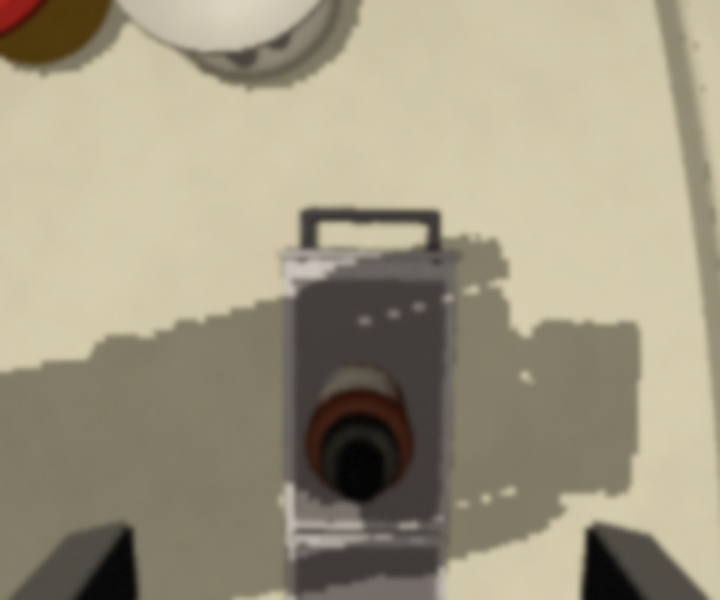

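View pics/side_n.png

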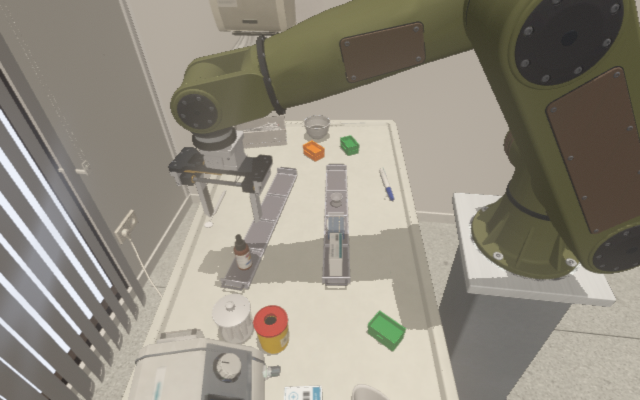

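The dish stands on its place. The bottle's bulb is at (359,470) and its shoulder ring is centred at (360,444).

```bash
python3 -c "
from h import *
C=lambda x,y,z:W('n',(200+x/3-.33,50+y/3-.33),z)
print('bulb',C(359,470,112),'shoulder',C(360,444,73),C(308,440,73)-C(412,440,73))"
```

```text
bulb [653.60549252 176.8635562  112.        ] shoulder [653.73499666 174.13536055  73.        ] [-3.09636709e+01  1.98378061e+00  5.68434189e-14]
```

Emit:
arm_command([
  {"xyz": [0.0005, 0.003, -0.015], "turn": [0, 0, 0]},
  {"xyz": [0, 0, -0.03], "turn": [0, 0, 0]},
  {"xyz": [0, 0, -0.035], "turn": [0, 0, 0]},
  {"xyz": [0, 0, -0.02], "turn": [0, 0, 0]},
  {"xyz": [0, 0, -0.01], "turn": [0, 0, 0]},
  {"xyz": [0, 0, 0], "turn": [0, 0, 0]},
])

```text
clock: 27.48
eef_pos: [653.5, 174.0, 38.9]
eef_rot: [-3.141, -0.0, 1.505]
wrist_force: [0.8, -0.1, -0.6]
finger_gap: 94.3
```

Emit:
arm_command([
  {"xyz": [0, 0, 0], "turn": [0, 0, 0]},
  {"xyz": [0, 0, 0], "turn": [0, 0, 0]},
  {"xyz": [0, 0, 0], "turn": [0, 0, 0]},
  {"xyz": [0, 0, 0], "turn": [0, 0, 0]},
  {"xyz": [0, 0, 0], "turn": [0, 0, 0]},
  {"xyz": [0, 0, 0], "turn": [0, 0, 0]},
  {"xyz": [0, 0, 0], "turn": [0, 0, 0]},
  {"xyz": [0, 0, 0], "turn": [0, 0, 0]},
  {"xyz": [0, 0, 0], "turn": [0, 0, 0]},
], gripper=1, force=20)

```text
clock: 28.6
eef_pos: [653.5, 174.0, 38.9]
eef_rot: [-3.142, 0.0, 1.505]
wrist_force: [0.1, -0.1, -0.3]
finger_gap: 31.7
```

Emit:
arm_command([
  {"xyz": [0, 0, 0.01], "turn": [0, 0, 0]},
  {"xyz": [0, 0, 0.03], "turn": [0, 0, 0]},
  {"xyz": [0, 0, 0.035], "turn": [0, 0, 0]},
  {"xyz": [-0.005, -0.01, 0.025], "turn": [0, 0, 0.01]},
  {"xyz": [-0.015, -0.03, 0.01], "turn": [0, 0, 0.03]},
  {"xyz": [-0.023, -0.045, 0], "turn": [0, 0, 0.03]},
  {"xyz": [-0.025, -0.048, 0], "turn": [0, 0, 0.03]},
  {"xyz": [-0.025, -0.048, 0], "turn": [0, 0, 0.03]},
  {"xyz": [-0.025, -0.048, 0], "turn": [0, 0, 0.02]},
  {"xyz": [-0.025, -0.048, 0], "turn": [0, 0, 0.02]},
  {"xyz": [-0.02, -0.037, 0], "turn": [0, 0, 0.01]},
  {"xyz": [-0.0105, -0.0195, -0.01], "turn": [0, 0, 0]},
])

```text
clock: 30.1
eef_pos: [479.5, -161.3, 140.3]
eef_rot: [3.14, 0.001, 1.683]
wrist_force: [0.1, 0.3, -0.4]
finger_gap: 32.0
```

Emit:
arm_command([
  {"xyz": [0, 0, -0.025], "turn": [0, 0, 0]},
  {"xyz": [0, 0, -0.025], "turn": [0, 0, 0]},
  {"xyz": [0, 0, -0.01], "turn": [0, 0, 0]},
  {"xyz": [0, 0, 0], "turn": [0, 0, 0]},
  {"xyz": [0, 0, 0], "turn": [0, 0, 0]},
])

```text
clock: 30.72
eef_pos: [480.5, -159.7, 80.0]
eef_rot: [3.14, 0.001, 1.685]
wrist_force: [0.3, 0.2, -0.5]
finger_gap: 32.1
```

```bash
python3 look.py o | cut -c1-300 | grep -E "clock|eef"; python3 -c "
from h import *
crop('wrist','o',120,50,520,350,2,'co')
crop('side','o',250,110,410,290,3.3,'co2')"
```

```text
{'clock': 30.725, 'joints': array([-3.93147472e-01,  3.28970134e-01,  1.76363832e+00,  3.02652012e-06,
        5.09921496e-02, -1.62991619e-04]), 'eef_pos': array([ 480.52615091, -159.66920234,   80.0036848 ]), 'eef_rot': array([3.14026805e+00, 7.33106228e-04, 1.68487152e+00]), 'wrist_force': array([ 0.34794314,  0.24228864, -0.47986778]), 'moment': array([-0.02980848, -0.00791359, -0.00205887]), 'fi
```

View pics/co.png

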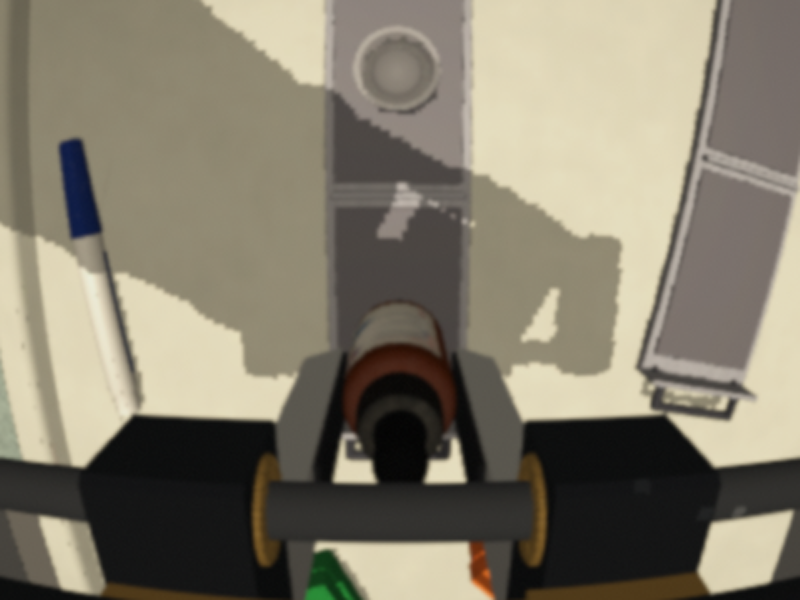

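View pics/co2.png

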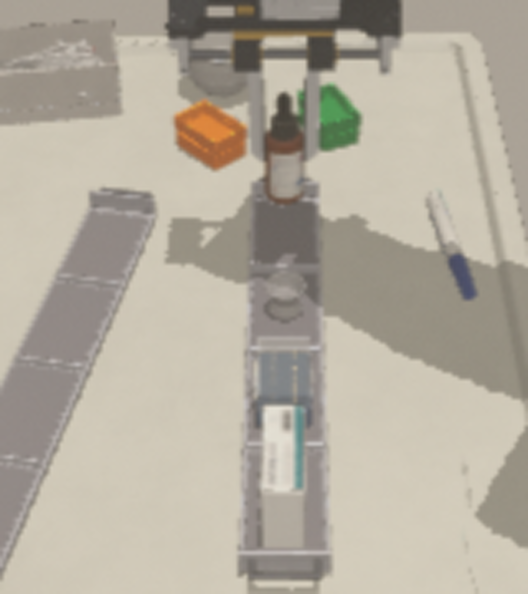

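The bottle is held upright. Checking the −100 divider at (330..468,195) and the dish, plus how far the look-alikes are from the opening fingers.

```bash
python3 -c "
from h import *
s,c=load('wrist','o');Rt=R.from_euler('xyz',s['eef_rot']).as_matrix()
for p,z in [((330,195),16),((468,195),16),((355,68),38),((440,68),38),((398,398),73+41)]:
  w=W('o',(120+p[0]/2,50+p[1]/2),z); print(p,w,Rt.T@(w-s['eef_pos']))
print('orange',W('b',(330,222),30),W('b',(310,240),30),'green',W('b',(262,242),30))"
```

```text
(330, 195) [ 447.0808422  -113.53717047   16.        ] [ 49.6861145  -28.06152257  63.93016256]
(468, 195) [ 504.07654206 -106.89469652   16.        ] [49.79771237 29.31978139 64.00608813]
(355, 68) [453.37966564 -62.39097374  38.        ] [ 99.76676149 -15.95259297  41.90946239]
(440, 68) [484.96218131 -58.71753452  38.        ] [99.82135238 15.84276363 41.95153856]
(398, 398) [ 480.68968995 -158.16611896  114.        ] [  1.44977545   0.37860167 -33.99691551]
orange [ 566.83821029 -259.43796415   30.        ] [ 535.75864375 -289.39838866   30.        ] green [ 458.97898351 -293.81754989   30.        ]
```

Everything lines up and the look-alikes are more than 90 mm away. Lowering 40 mm and releasing.

Emit:
arm_command([
  {"xyz": [0, 0, -0.015], "turn": [0, 0, 0]},
  {"xyz": [0, 0, -0.015], "turn": [0, 0, 0]},
  {"xyz": [0, 0, -0.007], "turn": [0, 0, 0]},
  {"xyz": [0, 0, -0.003], "turn": [0, 0, 0]},
  {"xyz": [0, 0, 0], "turn": [0, 0, 0]},
  {"xyz": [0, 0, 0], "turn": [0, 0, 0]},
])

```text
clock: 31.62
eef_pos: [480.1, -159.5, 39.0]
eef_rot: [3.141, 0.0, 1.685]
wrist_force: [0.0, 0.2, -1.5]
finger_gap: 31.8
```

Emit:
arm_command([
  {"xyz": [0, 0, 0], "turn": [0, 0, 0]},
  {"xyz": [0, 0, 0], "turn": [0, 0, 0]},
  {"xyz": [0, 0, 0], "turn": [0, 0, 0]},
  {"xyz": [0, 0, 0], "turn": [0, 0, 0]},
  {"xyz": [0, 0, 0], "turn": [0, 0, 0]},
  {"xyz": [0, 0, 0.01], "turn": [0, 0, 0]},
  {"xyz": [0, 0, 0.03], "turn": [0, 0, 0]},
  {"xyz": [0, 0, 0.045], "turn": [0, 0, 0]},
  {"xyz": [0, 0, 0.045], "turn": [0, 0, 0]},
  {"xyz": [0, 0, 0.04], "turn": [0, 0, 0]},
  {"xyz": [0, 0, 0.03], "turn": [0, 0, 0]},
], gripper=0)

```text
clock: 33.0
eef_pos: [480.0, -159.5, 241.6]
eef_rot: [3.14, 0.001, 1.685]
wrist_force: [0.4, -0.4, -0.6]
finger_gap: 93.6
```

Emit:
arm_command([
  {"xyz": [0.01, -0.02, 0.01], "turn": [0, 0, 0]},
  {"xyz": [0.015, -0.03, 0.02], "turn": [0, 0, 0]},
  {"xyz": [0.015, -0.03, 0.02], "turn": [0, 0, 0]},
  {"xyz": [0.01, -0.02, 0.01], "turn": [0, 0, 0]},
  {"xyz": [0, 0, 0], "turn": [0, 0, 0]},
  {"xyz": [0, 0, 0], "turn": [0, 0, 0]},
  {"xyz": [0, 0, 0], "turn": [0, 0, 0]},
])

```text
clock: 33.88
eef_pos: [529.7, -258.7, 299.0]
eef_rot: [-3.141, -0.0, 1.685]
wrist_force: [-0.3, 0.4, -0.7]
finger_gap: 94.3
```

```bash
python3 look.py p | cut -c1-300 | grep -E "clock|eef"; python3 -c "
from h import *
crop('wrist','p',150,0,450,220,2.6,'cp')
crop('side','p',220,110,410,290,3.2,'cp2')"
```

```text
{'clock': 33.875, 'joints': array([-5.16454288e-01,  3.38087296e-01,  1.22689179e+00,  3.93263819e-05,
        5.30328427e-02,  6.75617062e-03]), 'eef_pos': array([ 529.71717549, -258.70456944,  298.95527495]), 'eef_rot': array([-3.14146526e+00, -1.41809435e-04,  1.68546152e+00]), 'wrist_force': array([-0.31235272,  0.36992973, -0.69144535]), 'moment': array([-0.01417982, -0.03074394, -0.01847027]),
```

View pics/cp.png

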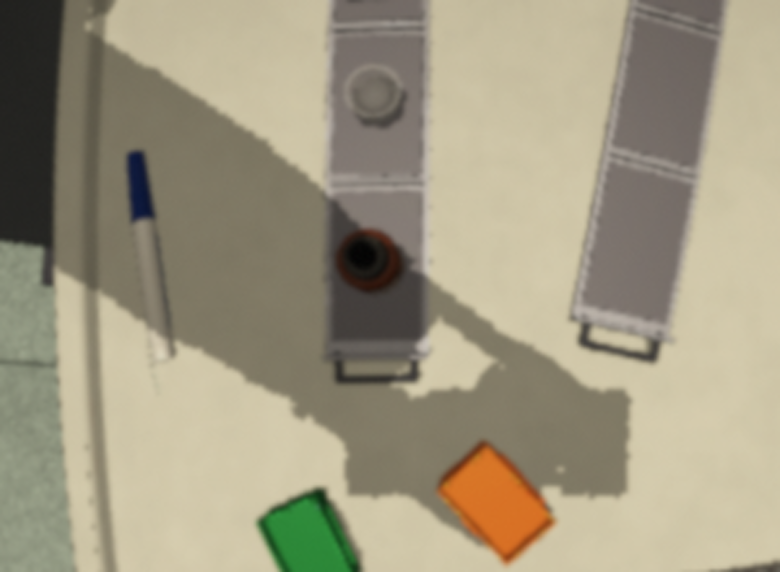

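View pics/cp2.png

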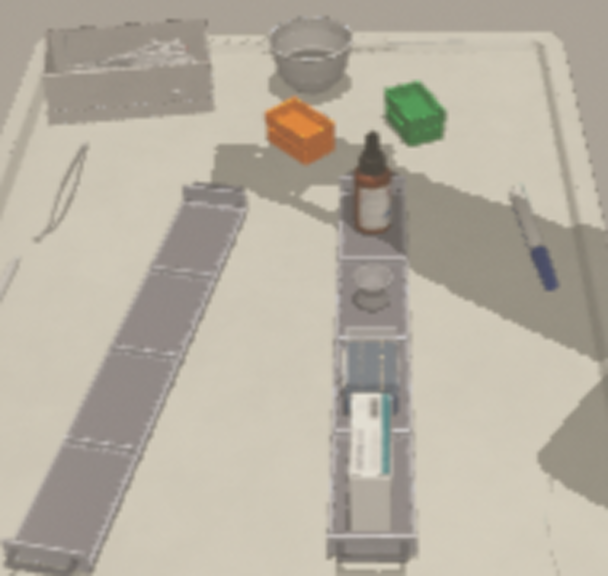

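All four stand upright on the near rack in reversed order, clear of the gripper. One last numeric check of each position.

```bash
python3 -c "
from h import *
C=lambda x,y,z:W('p',(150+x/2.6-.3,y/2.6-.3),z)
o=np.array([464.3,-10.3]);a=.114;ex=np.array([np.cos(a),np.sin(a)]);ey=np.array([-np.sin(a),np.cos(a)])
L=lambda p:np.round([(p[:2]-o)@ex,(p[:2]-o)@ey],1)
for n,p in [('bottle',C(370,261,73)),('dish',C(374,93,38)),('div0',(C(330,27,16)+C(428,27,16))/2),('div-100',(C(328,183,16)+C(426,185,16))/2),('end',(C(328,352,26)+C(427,352,26))/2)]: print(n,L(p))
f=lambda t,p,z:W(t,(120+p[0]/2,50+p[1]/2),z)
print('bur (m) near edge mid, expect y 19',L((f('m',(339,149),46)+f('m',(452,149),46))/2)); print('box (g) near edge, expect y 111',L((f('g',(352,166),71)+f('g',(433,166),71))/2))
from cell import *
print(sign_off())"
```

```text
bottle [   0.5 -153. ]
dish [ -0.9 -52. ]
div0 [-0.4 -1.7]
div-100 [  -0.6 -102.2]
end [   0.4 -202.2]
bur (m) near edge mid, expect y 19 [ 0.5 19.1]
box (g) near edge, expect y 111 [  0.5 112.8]
the job is handed in; nothing more can be done
None
```

The four things now stand upright on the near rack in reverse order. From left to right they are carton, bur block, dappen dish and dropper bottle. I handed the job in at about 34 s.

**Last checks:** the closing pictures and measurements put each thing within about 3 mm of the middle of its place. The carton and bur block lie along the row. The bowl, cotton jar, sharps pot and look-alikes were never touched, and the gripper was open and clear of everything at the end.

**What went wrong or disagreed:**
- **First try at the dish failed.** The fingers closed on nothing, just above it, and the dish did not move. The side and scene cameras showed the fingertips about 20 mm higher than the interface text says. I went about 18 mm lower and the second grip held.
- **Smaller differences.** The side camera's positions differed from the wrist camera's by a few mm. The near rack's centre varied by 2–4 mm between views, so I corrected by up to 2.5 mm before each lowering but the bottle's, which needed none.
- **First move refused.** My first move command was rejected for its format, and the arm did not move.

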